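# Close and bolt the sliding cover of a sample cooler

## Task

Close the sample cooler on the lab bench: slide its clear cover fully home against the far wall by pushing its two end posts away from the robot, turn and turn about so that it does not rack and jam in its sticky channels. Then slide the small bolt inwards all the way, so that it lies across behind the left post and locks the cover. Push gently (a cover that will not move is jammed: push its other end, do not force it), and do not disturb the other things on the bench.

Things in the scene. Friction and masses are not known exactly. Their poses are not given: they have to be found in the camera images.
- cooler: White box 300 (x) by 320 mm (y), fixed. Origin at bench level, midway across, 165 mm from the near end; x: the way the cover closes, away from the robot; y left, z up. Hood over x -165 to -65 mm and lips along both sides (|y| 138 to 160 mm) have their tops at z 76 mm, as does the end wall (face at x 125 mm). Bolt bracket on the left: y 160 to 250, x 51 to 97 mm, steel keepers up to z 94 mm.
- cover: Clear pane, grey frame, 190 (x) by 260 (y) by 6 mm, 0.5 to 0.8 kg. Origin: its centre, 52 mm above the bench; pane top 64 mm up. Starts 53 to 75 mm short of home, a bit askew. Slides at 3 to 9 N (to 14 in tight spots); pushed at one end it turns and jams when that end leads by 16 mm, or only 4 mm where an unseen pinch in a channel bites; push the other end to free it. Over 25 N is too much.
- post_left (a point): Left push post of the cover (+y side): plain upright aluminium cylinder, 16 mm diameter, standing 42 mm above the pane, its top 106 mm above the bench. This point is on its axis, 85 mm above the bench, 60 mm ahead of the cover's origin and 115 mm to its left.
- post_right (a point): Right push post of the cover (-y side), the same; this point is on its axis, 85 mm above the bench, 60 mm ahead of the cover's origin and 115 mm to its right.
- home_left (a point): Point fixed on the cooler (x = 90, y = 115, z = 85 mm in its frame): where post_left is when the cover is fully home.
- home_right (a point): Point fixed on the cooler (x = 90, y = -115, z = 85 mm in its frame): where post_right is when the cover is fully home.
- bolt (a joint): Travel of the steel bolt in m: 0 = fully out to the left, 0.055 = fully in (end stop). It slides along the cooler's -y, takes about 2 N and stays where left. A 10 mm square bar, 82 to 92 mm above the bench, 74 mm ahead of the cooler's origin; when in, it lies 3 mm behind the left post of a cover that is home; a cover not home blocks it.
- bolt_knob (a point): Knob of the bolt: upright steel pin, 14 mm diameter, from the bar up to 130 mm above the bench. This point is on its axis, 112 mm above the bench; it is 217 mm left of the cooler's middle with the bolt out and 162 mm with the bolt in.
- tube_rack: Bystander: loose white rack 70 x 170 mm with five capped tubes, 100 mm high; origin at the centre of its underside.
- sanitiser: Bystander: loose clear bottle, 64 mm diameter, 170 mm high; origin at the centre of its underside.
- tub: Bystander: loose open white tub 150 x 200 mm, 60 mm high; origin at the centre of its underside.

How it is judged:
By the outcome, as a careful person would: the job done as asked, in the order asked, and still so for the second after the job is handed in, with the robot touching nothing.
It also fails if it takes over 72 s, if anything falls off the work surface, if the arm or the gripper's body presses on something with over 40 N, if the wrist force passes 120 N, or if a joint passes its speed limit or range.

## Robot

A 7-joint arm with a two-finger parallel gripper is mounted at the origin on the work surface. World frame = base frame: x ahead of the robot, y to its left, z up, the work surface at z = 0. Lengths are in m, angles in rad, forces in N, time in s.
With the tool pointing down it reaches from about 0.35 to 0.775 m from the base axis. Payload 3.1 kg.
Tool frame: the origin (TCP) lies midway between the tips of the shut fingers; the grasp point (between the pads) lies 19 mm behind it; y points along the fingers, x is the direction in which the jaws open and shut, and the axes are right-handed (so a half turn about y gives the same grasp; the last joint's range is limited). The gripper opens to 85 mm and grips with 20 to 120 N. Pads are 22 mm wide; open, the fingers measure 114 mm over their backs; the gripper's body (76 mm by 85 mm) begins 54 mm behind the grasp point. The pads swing forward as they close: fully open they stand 13 mm farther back than shut.
Start: joints at [-1.225, 0.311, 0.014, 1.512, -0.004, 1.319, -0.027], TCP at [0.208, 0.509, 0.196] pointing down, gripper open.
Joint ranges: [-2.7, 2.7], [-0.3, 1.91], [-1.27, 1.3], [0.12, 2.57], [-1.44, 4.58], [0.2, 2.03], [-3.05, 3.05]. Speed limits (rad/s): [2.79, 2.79, 3.14, 3.14, 3.14, 3.14, 3.14].

## Interface

Orientations are given as a unit quaternion [x, y, z, w].
In Python, from plant import bot gives the robot as it stands.
- The arm moves only by the tool arm_command, never from a script. Its arguments are lists of equal length, an entry for each row: "linear": the shift along the tool's x, y, z in units of 0.15 m (1.0 is 0.15 m), a list of three; "twist": the turn, a rotation vector about the tool's x, y, z in units of pi/2 rad (1.0 is pi/2 rad), a list of three. A call has exactly 8 rows; each row is the pose to reach, as a shift and turn from the pose commanded when the call began, along the tool's axes at that moment; what a row does not reach only later rows make up. A row lasts 1/12 s, in which the tool goes at most 41.7 mm and 7.16 degrees, less where a joint would pass 70% of its speed; a pose out of reach is approached as far as the arm can. A call with a number of a shift or a turn outside -1 to 1 is refused whole. A call with a gripper value outside its range is refused whole. "claw" is the opening in per cent of the stroke, from 0 (shut) to 100 (fully open), set as the call begins (left out, the last holds). The fingers move at their own pace and stop on an object; "force" is the grip in N (left out, the last holds). Time passes only in rows, so rows that repeat a pose let the fingers close, or fill a call up. It gives the time, the measured TCP pose, the force and the opening at its end, in the units of the state.
- bot.read_state(): the state, without advancing time (a new reading comes with each control period).
- bot.snapshot(name): name is "side" or "top"; returns (picture, depth): 420x560x3 uint8, red, green, blue; 420x560 float32, m along the optical axis (not along the pixel's ray), 0 where there is no reading.
- bot.camera_model(name): a dict with "fov_y" (degrees; the focal length in pixels is half the picture's height over the tangent of half this angle, whatever the lens; pixels are square), "cx", "cy" (the principal point, pixels), "k1" (the pictures are not rectified: a ray, as slopes to the right and down, at radius r is drawn at 1 + k1 r^2 times it, then the intrinsics apply), "rvec" (rotation vector, rad) and "tvec" (3), from world to camera coordinates, as OpenCV has them. Camera axes: x right, y down, z forward; pixel columns grow to the right and rows downward; lengths in m; the calibration is good to about 2 mm. A picture is of the moment at which its call begins. camera_model takes no time and is no camera call.
- bot.finish_job(): hands the job in, once; it reports no verdict.
The state is a dict: "time": time; "q": joint angles; "dq": joint speeds; "joint_torque": joint torques, N m; "ee_pos": TCP position; "tool_rot": TCP orientation; "ft_force": force on the tool from outside, world axes, zero at the start; "ft_torque": the same for the moment, N m; "finger_gap": finger opening in m.
Only numpy, scipy, OpenCV 4.12 (cv2) and the standard library are available. Lean on these libraries where they do the work, as an engineer would, in place of code of your own. Each camera call takes 0.05 s, during which the arm holds its last target. There are 200 camera calls.

## Working session

There is one attempt and no reset: what is moved stays moved. The work goes in short steps, Python scripts to look and compute and a tool call to move; the robot and the scene stay as the last step left them, time stands still between calls to the robot, and variables do not carry over. Pictures are saved under pics/ and viewed, about 8 in all and at most 12, crops included, and the job is handed in when it is done.

Besides the shell and the picture viewer there is one more tool, called after "Call:" by a JSON object that holds its "op" and its "data", one argument or row to a line. arm_command: Moves the arm, as the interface text tells. Shifts and turns lie within -1 to 1; 1 stands for 0.15 m of shift or pi/2 rad of turn. Its arguments: {"type":"object","properties":{"linear":{"type":"array"},"twist":{"type":"array"},"claw":{"type":"number"},"force":{"type":"number"}},"required":["linear","twist"]}

```bash
mkdir -p pics; cat > h.py <<'E'
import numpy as np, cv2
from plant import bot
from scipy.spatial.transform import Rotation as R
def cam(n):
    m=bot.camera_model(n); f=210/np.tan(np.radians(m["fov_y"])/2)
    return m,f,R.from_rotvec(np.ravel(m["rvec"])).as_matrix(),np.ravel(m["tvec"])
def ray(n,u,v):
    m,f,Rm,t=cam(n); d=np.array([(u-m["cx"])/f,(v-m["cy"])/f]); s=d.copy()
    for _ in range(30): s=d/(1+m["k1"]*(s@s))
    return -Rm.T@t, Rm.T@np.array([s[0],s[1],1]), Rm
def onz(n,u,v,z):
    o,d,_=ray(n,u,v); return o+d*(z-o[2])/d[2]
def dep(n,u,v,D):
    o,d,_=ray(n,u,v); return o+d*D
def proj(n,p):
    m,f,Rm,t=cam(n); c=Rm@np.array(p)+t; s=c[:2]/c[2]; s=s*(1+m["k1"]*(s@s)); return s*f+[m["cx"],m["cy"]]
def snap(n,name):
    p,d=bot.snapshot(n); cv2.imwrite(f"pics/{name}.png",p[:,:,::-1]); np.save(f"pics/{name}.npy",d); return p,d
E
python3 - <<'E'
from h import *
for n in("top","side"):
    snap(n,n+"0"); m,f,Rm,t=cam(n); print(n,-Rm.T@t,Rm[2],f)
s=bot.read_state(); print(s["time"],s["ee_pos"],s["tool_rot"],s["ft_force"],s["finger_gap"]); print(R.from_quat(s["tool_rot"]).as_matrix().round(3))
E
```

```text
top [ 0.26225761 -0.01123107  1.75677745] [ 0.15262825  0.00730116 -0.9882567 ] 531.8447798070823
side [ 0.03829704 -0.43393109  0.84607086] [ 0.47301273  0.42806749 -0.77007609] 379.5307134282964
0.1 [0.20770251 0.50850096 0.19543368] [ 0.58740117  0.393713   -0.39490909 -0.58651236] [-0.28242569  0.66787472 -0.54888211] 0.0848227814982436
[[ 0.378 -0.001 -0.926]
 [ 0.926 -0.002  0.378]
 [-0.002 -1.    -0.   ]]
```

View pics/top0.png

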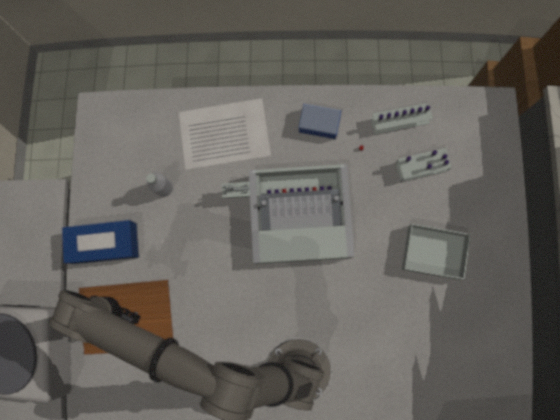

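View pics/side0.png

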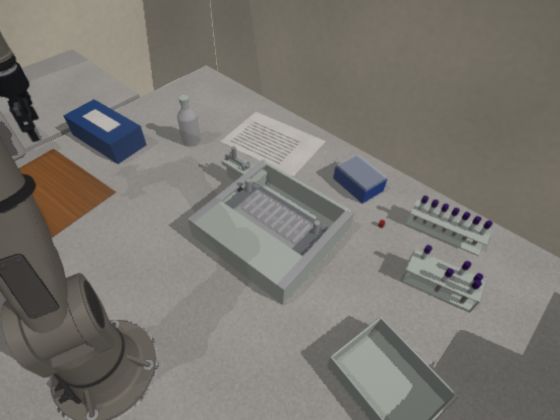

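```bash
python3 - <<'E'
import cv2,numpy as np
t=cv2.imread("pics/top0.png")[150:275,210:365]; s=cv2.imread("pics/side0.png")[140:300,180:360]
f=lambda a,k:cv2.resize(cv2.convertScaleAbs(a,alpha=1.5),None,fx=k,fy=k,interpolation=cv2.INTER_CUBIC)
cv2.imwrite("pics/t1.png",f(t,4.8)); cv2.imwrite("pics/s1.png",f(s,3.7))
E
```

```text
(no output)
```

View pics/t1.png

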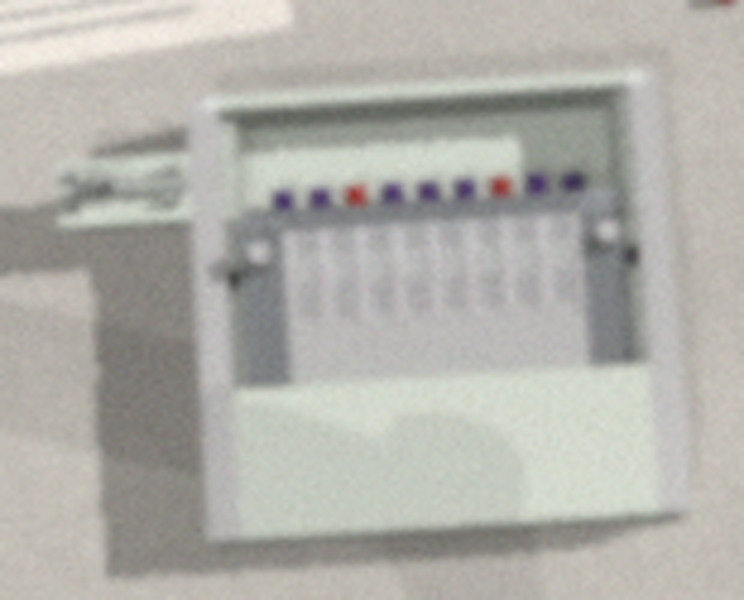

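View pics/s1.png

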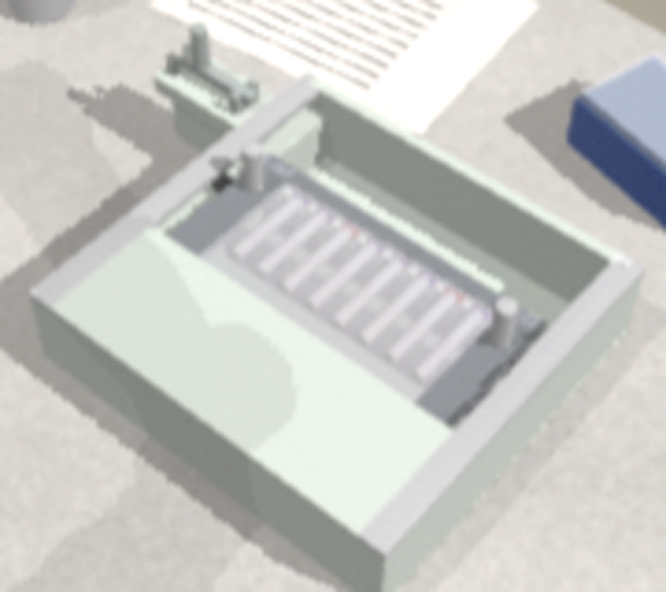

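```bash
cat >> h.py <<'E'
def tc(u,v): return u/4.8+210-.4,v/4.8+150-.4
def sc(u,v): return u/3.7+180-.4,v/3.7+140-.4
E
python3 - <<'E'
from h import *
T=dict(nl=(208,540),nr=(688,515),fr=(655,70),fl=(200,97))
S=dict(nl=(32,293),nr=(385,557),fr=(640,268),fl=(308,78))
W={}
for k in T:
    a=onz("top",*tc(*T[k]),.076); b=onz("side",*sc(*S[k]),.076); print(k,a.round(4),b.round(4)); W[k]=(a+b)[:2]/2
L=dict(nl=(-.165,.16),nr=(-.165,-.16),fr=(.135,-.16),fl=(.135,.16))
P=np.array([L[k] for k in T]);Q=np.array([W[k] for k in T])
pc,qc=P-P.mean(0),Q-Q.mean(0); th=np.arctan2((pc[:,0]*qc[:,1]-pc[:,1]*qc[:,0]).sum(),(pc*qc).sum())
M=R.from_euler("z",th).as_matrix()[:2,:2]; o=Q.mean(0)-M@P.mean(0)
print("yaw",th,"o",o,(Q-o-P@M.T).round(4).tolist())
for n,t,s,z in(("PL",(260,249),(252,150),.106),("PR",(607,228),(507,301),.106),("knob",(73,183),(198,30),.13)):
    a=onz("top",*tc(*t),z)[:2]; b=onz("side",*sc(*s),z)[:2]; print(n,a.round(4),b.round(4),"local",(M.T@(a-o)).round(4),(M.T@(b-o)).round(4))
for n,p in(("homeL",(.09,.115)),("homeR",(.09,-.115)),("knobout",(.074,.217))): print(n,o+M@p)
for n,z,l in (("rack",0,0),):pass
# check against the depth at a hood pixel
d=np.load("pics/top0.npy"); u,v=tc(450,470); print(dep("top",u,v,d[int(v),int(u)]))
E
```

```text
nl [0.3516 0.1359 0.076 ] [0.3502 0.1361 0.076 ]
nr [ 0.3648 -0.1806  0.076 ] [ 0.3657 -0.1809  0.076 ]
fr [ 0.6655 -0.166   0.076 ] [ 0.6623 -0.1615  0.076 ]
fl [0.6502 0.1419 0.076 ] [0.6432 0.1481 0.076 ]
yaw 0.04720731084695126 o [ 0.52167241 -0.01517214] [[0.0016, -0.0009], [0.0008, 0.002], [-0.0002, 0.0049], [-0.0023, -0.006]]
PL [0.5405 0.0992] [0.535  0.1018] local [0.0242 0.1134] [0.0188 0.1162]
PR [ 0.552  -0.1288] [ 0.5524 -0.1236] local [ 0.0249 -0.1149] [ 0.0256 -0.1097]
knob [0.5815 0.2199] [0.5817 0.2061] local [0.0709 0.232 ] [0.0704 0.2182]
homeL [0.60614532 0.10394682]
homeR [ 0.61699897 -0.12579695]
knobout [0.58534979 0.20507815]
[ 0.39639628 -0.02402232  0.0763524 ]
```

Call:
{"op": "arm_command", "data": {
  "linear": [
    [-0.15,0,-0.23],
    [-0.3,0,-0.47],
    [-0.45,0,-0.7],
    [-0.6,0,-0.937],
    [-0.6,0,-0.937],
    [-0.6,0,-0.937],
    [-0.6,0,-0.937],
    [-0.6,0,-0.937]
  ],
  "twist": [
    [0,0,0],
    [0,0,0],
    [0,0,0],
    [0,0,0],
    [0,0,0],
    [0,0,0],
    [0,0,0],
    [0,0,0]
  ],
  "claw": 0,
  "force": 40
}}

```text
time: 0.77
ee_pos: [0.3027, 0.3739, 0.1962]
tool_rot: [-0.586, -0.395, 0.395, 0.587]
ft_force: [-0.3, -0.8, -0.1]
finger_gap: 0.0001
```

Call:
{"op": "arm_command", "data": {
  "linear": [
    [-0.15,0,-0.23],
    [-0.3,0,-0.47],
    [-0.45,0,-0.7],
    [-0.6,0,-0.937],
    [-0.6,0,-0.937],
    [-0.6,0,-0.937],
    [-0.6,0,-0.937],
    [-0.6,0,-0.937]
  ],
  "twist": [
    [0,0,0],
    [0,0,0],
    [0,0,0],
    [0,0,0],
    [0,0,0],
    [0,0,0],
    [0,0,0],
    [0,0,0]
  ]
}}

```text
time: 1.43
ee_pos: [0.3987, 0.2387, 0.1961]
tool_rot: [-0.586, -0.396, 0.396, 0.586]
ft_force: [0.6, 0.0, -0.3]
finger_gap: -0.0002
```

Call:
{"op": "arm_command", "data": {
  "linear": [
    [-0.15,0,-0.23],
    [-0.3,0,-0.47],
    [-0.45,0,-0.7],
    [-0.6,0,-0.937],
    [-0.6,0,-0.937],
    [-0.6,0,-0.937],
    [-0.6,0,-0.937],
    [-0.6,0,-0.937]
  ],
  "twist": [
    [0,-0.05,0],
    [0,-0.1,0],
    [0,-0.16,0],
    [0,-0.22,0],
    [0,-0.277,0],
    [0,-0.277,0],
    [0,-0.277,0],
    [0,-0.277,0]
  ]
}}

```text
time: 2.1
ee_pos: [0.4952, 0.1031, 0.1961]
tool_rot: [0.486, 0.513, -0.513, -0.488]
ft_force: [0.1, 1.0, -0.5]
finger_gap: -0.0001
```

Call:
{"op": "arm_command", "data": {
  "linear": [
    [-0.027,0.2,0],
    [-0.027,0.4,0],
    [-0.027,0.6,0],
    [-0.027,0.7,0],
    [-0.027,0.77,0],
    [-0.027,0.77,0],
    [-0.027,0.77,0],
    [-0.027,0.77,0]
  ],
  "twist": [
    [0,0,0],
    [0,0,0],
    [0,0,0],
    [0,0,0],
    [0,0,0],
    [0,0,0],
    [0,0,0],
    [0,0,0]
  ]
}}

```text
time: 2.77
ee_pos: [0.4976, 0.0968, 0.0823]
tool_rot: [0.488, 0.513, -0.511, -0.487]
ft_force: [0.2, -0.5, 0.5]
finger_gap: -0.0001
```

```bash
python3 - <<'E'
from h import *
s=bot.read_state(); print(s["ee_pos"],R.from_quat(s["tool_rot"]).as_matrix().round(3),s["ft_force"])
snap("side","s2"); p=cv2.imread("pics/s2.png")[140:300,180:360]
cv2.imwrite("pics/s2c.png",cv2.resize(p,None,fx=3.7,fy=3.7,interpolation=cv2.INTER_CUBIC)); print((proj("side",s["ee_pos"])-[179.6,139.6])*3.7)
E
```

```text
[0.49760029 0.09683884 0.08234845] [[-0.048  0.003 -0.999]
 [ 0.999  0.001 -0.048]
 [ 0.001 -1.    -0.003]] [ 0.17712348 -0.46083896  0.52888725]
[221.86798662 202.39449051]
```

View pics/s2c.png

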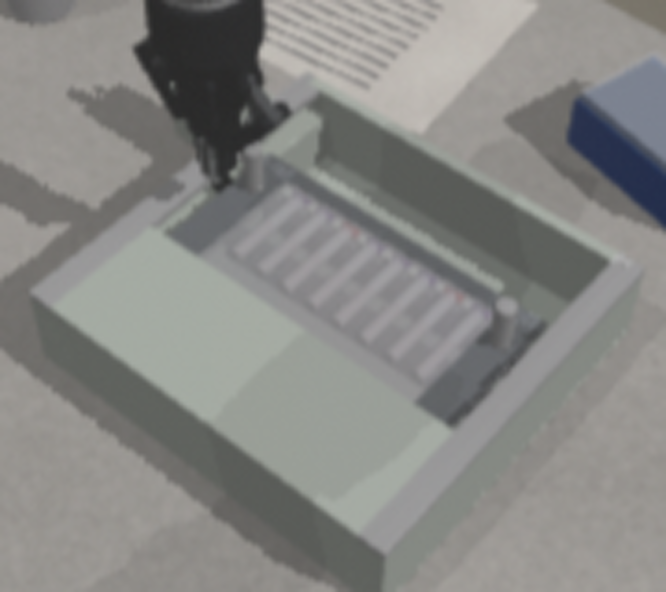

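Call:
{"op": "arm_command", "data": {
  "linear": [
    [0,0,-0.06],
    [0,0,-0.12],
    [0,0,-0.133],
    [0,0,-0.14],
    [0,0,-0.146],
    [0,0,-0.153],
    [0,0,-0.16],
    [0,0,-0.16]
  ],
  "twist": [
    [0,0,0],
    [0,0,0],
    [0,0,0],
    [0,0,0],
    [0,0,0],
    [0,0,0],
    [0,0,0],
    [0,0,0]
  ]
}}

```text
time: 3.48
ee_pos: [0.5204, 0.0969, 0.0808]
tool_rot: [-0.488, -0.512, 0.512, 0.488]
ft_force: [0.0, -0.6, -0.3]
finger_gap: -0.0001
```

Call:
{"op": "arm_command", "data": {
  "linear": [
    [0,0,-0.004],
    [0,0,-0.008],
    [0,0,-0.012],
    [0,0,-0.016],
    [0,0,-0.02],
    [0,0,-0.024],
    [0,0,-0.027],
    [0,0,-0.027]
  ],
  "twist": [
    [0,0,0],
    [0,0,0],
    [0,0,0],
    [0,0,0],
    [0,0,0],
    [0,0,0],
    [0,0,0],
    [0,0,0]
  ]
}}

```text
time: 4.15
ee_pos: [0.5246, 0.0971, 0.0809]
tool_rot: [0.488, 0.512, -0.512, -0.488]
ft_force: [-0.6, -0.0, -0.4]
finger_gap: -0.0
```

Call:
{"op": "arm_command", "data": {
  "linear": [
    [0,0,-0.004],
    [0,0,-0.008],
    [0,0,-0.012],
    [0,0,-0.016],
    [0,0,-0.02],
    [0,0,-0.024],
    [0,0,-0.027],
    [0,0,-0.027]
  ],
  "twist": [
    [0,0,0],
    [0,0,0],
    [0,0,0],
    [0,0,0],
    [0,0,0],
    [0,0,0],
    [0,0,0],
    [0,0,0]
  ]
}}

```text
time: 4.82
ee_pos: [0.5286, 0.0973, 0.0809]
tool_rot: [0.488, 0.512, -0.512, -0.488]
ft_force: [0.2, 0.5, -0.8]
finger_gap: 0.0002
```

Call:
{"op": "arm_command", "data": {
  "linear": [
    [0,0,-0.004],
    [0,0,-0.008],
    [0,0,-0.012],
    [0,0,-0.016],
    [0,0,-0.02],
    [0,0,-0.024],
    [0,0,-0.027],
    [0,0,-0.027]
  ],
  "twist": [
    [0,0,0],
    [0,0,0],
    [0,0,0],
    [0,0,0],
    [0,0,0],
    [0,0,0],
    [0,0,0],
    [0,0,0]
  ]
}}

```text
time: 5.48
ee_pos: [0.5326, 0.0975, 0.0809]
tool_rot: [0.488, 0.512, -0.512, -0.488]
ft_force: [0.0, -1.4, 0.4]
finger_gap: -0.0001
```

```bash
python3 - <<'E'
from h import *
s=bot.read_state(); print(s["ee_pos"],s["ft_force"])
snap("side","s3");snap("top","t3"); p=cv2.imread("pics/s3.png")[150:240,210:330]; q=cv2.imread("pics/t3.png")[170:260,240:360]
f=lambda a:cv2.resize(cv2.convertScaleAbs(a,alpha=1.5),None,fx=5,fy=5,interpolation=cv2.INTER_CUBIC)[:,:600]
cv2.imwrite("pics/c3.png",cv2.resize(np.vstack([f(p),f(q)]),None,fx=.66,fy=.66))
E
```

```text
[0.53264373 0.09746786 0.08089414] [ 0.02636616 -1.38959367  0.42089777]
```

View pics/c3.png

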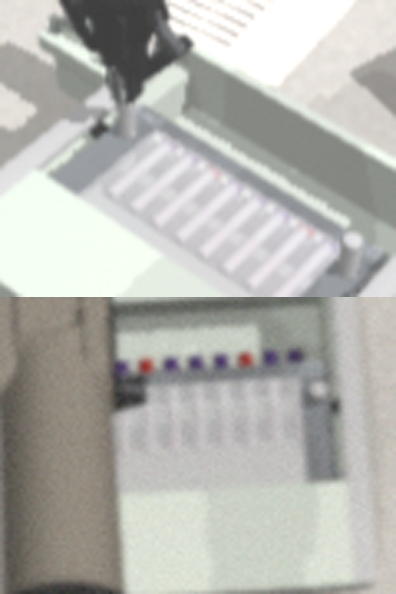

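```bash
python3 - <<'E'
from h import *
d=np.load("pics/s3.npy"); p=cv2.imread("pics/s3.png")
o=np.array([.52167,-.01517]);M=R.from_euler("z",.0472).as_matrix()[:2,:2]
s=bot.read_state()["ee_pos"]; print("tcp px",proj("side",s),"postpx",proj("side",[.5365,.1008,.106]),proj("side",[.5365,.1008,.064]))
for v in range(170,196,2):
    print(v,[ (u,int(p[v,u].mean()),*(1000*np.r_[M.T@(w[:2]-o),w[2]]).round().astype(int)) for u in range(236,256,2) for w in[dep("side",u,v,d[v,u])]])
E
```

```text
tcp px [248.50249797 187.77123099] postpx [248.34831997 180.03333543] [248.87445466 190.56442998]
170 [(236, 111, np.int64(52), np.int64(194), np.int64(71)), (238, 148, np.int64(53), np.int64(187), np.int64(75)), (240, 147, np.int64(54), np.int64(180), np.int64(78)), (242, 78, np.int64(9), np.int64(125), np.int64(146)), (244, 66, np.int64(7), np.int64(116), np.int64(153)), (246, 44, np.int64(4), np.int64(106), np.int64(162)), (248, 43, np.int64(5), np.int64(99), np.int64(165)), (250, 43, np.int64(10), np.int64(97), np.int64(162)), (252, 44, np.int64(4), np.int64(85), np.int64(174)), (254, 44, np.int64(3), np.int64(77), np.int64(181))]
172 [(236, 93, np.int64(52), np.int64(195), np.int64(62)), (238, 96, np.int64(52), np.int64(186), np.int64(68)), (240, 120, np.int64(52), np.int64(178), np.int64(73)), (242, 90, np.int64(8), np.int64(125), np.int64(139)), (244, 59, np.int64(2), np.int64(112), np.int64(152)), (246, 52, np.int64(4), np.int64(107), np.int64(153)), (248, 43, np.int64(3), np.int64(98), np.int64(160)), (250, 44, np.int64(3), np.int64(91), np.int64(164)), (252, 44, np.int64(4)
[... 5434 characters left out ...]
nt64(17), np.int64(108), np.int64(66)), (252, 113, np.int64(22), np.int64(105), np.int64(63)), (254, 132, np.int64(26), np.int64(101), np.int64(63))]
194 [(236, 107, np.int64(-13), np.int64(134), np.int64(64)), (238, 104, np.int64(-8), np.int64(130), np.int64(62)), (240, 105, np.int64(-6), np.int64(125), np.int64(65)), (242, 105, np.int64(-2), np.int64(121), np.int64(64)), (244, 105, np.int64(2), np.int64(117), np.int64(64)), (246, 105, np.int64(6), np.int64(113), np.int64(63)), (248, 106, np.int64(9), np.int64(108), np.int64(64)), (250, 113, np.int64(13), np.int64(104), np.int64(64)), (252, 131, np.int64(16), np.int64(99), np.int64(65)), (254, 135, np.int64(20), np.int64(96), np.int64(64))]
```

```bash
python3 - <<'E'
from h import *
f=lambda n:cv2.resize(cv2.convertScaleAbs(cv2.imread(f"pics/{n}.png")[158:203,226:266],alpha=1.7),None,fx=9,fy=9,interpolation=cv2.INTER_NEAREST)
cv2.imwrite("pics/z3.png",np.hstack([f("s2"),f("s3")]))
E
```

```text
(no output)
```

View pics/z3.png

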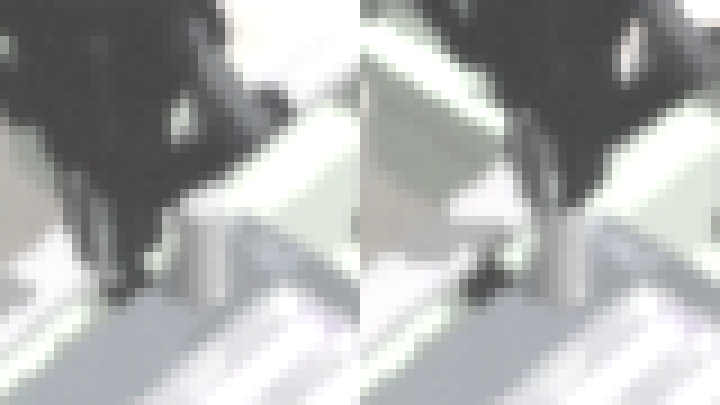

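Call:
{"op": "arm_command", "data": {
  "linear": [
    [0,0,0.03],
    [0,0,0.08],
    [0,0,0.13],
    [0,0,0.18],
    [0,0,0.2],
    [0,0,0.2],
    [0,0,0.2],
    [0,0,0.2]
  ],
  "twist": [
    [0,0,0],
    [0,0,0],
    [0,0,0],
    [0,0,0],
    [0,0,0],
    [0,0,0],
    [0,0,0],
    [0,0,0]
  ]
}}

```text
time: 6.25
ee_pos: [0.5029, 0.0961, 0.0811]
tool_rot: [0.488, 0.512, -0.512, -0.488]
ft_force: [-0.3, 0.3, -0.3]
finger_gap: -0.0001
```

```bash
cat >> h.py <<'E'
o=np.array([.52167,-.01517]);M=R.from_euler("z",.0472).as_matrix()[:2,:2]
def loc(w): return np.r_[M.T@(np.array(w)[:2]-o),w[2]]
def cloud(n,d,u0,u1,v0,v1): return np.array([[u,v,*loc(dep(n,u,v,d[v,u]))] for v in range(v0,v1) for u in range(u0,u1) if d[v,u]>0])
E
python3 - <<'E'
from h import *
s=bot.read_state(); print(loc(s["ee_pos"]),proj("side",s["ee_pos"]))
p,d=snap("side","s4"); c=cloud("side",d,220,262,150,210)
k=c[(c[:,2]<.05)&(c[:,4]>.085)&(c[:,3]<.14)]
for v in range(165,200):
    r=k[k[:,1]==v]
    if len(r): print(v,r[:,0].min(),r[:,0].max(),(1000*r[:,2:].min(0)).round(),(1000*r[:,2:].max(0)).round())
E
```

```text
[-0.01347193  0.11205607  0.08109047] [241.17416815 193.69728199]
165 229.0 253.0 [-35.  65. 191.] [-13. 129. 219.]
166 228.0 257.0 [-35.  60. 177.] [ -4. 139. 218.]
167 228.0 259.0 [-32.  54. 174.] [  1. 139. 215.]
168 228.0 259.0 [-33.  52. 170.] [ -3. 139. 213.]
169 228.0 260.0 [-31.  52. 166.] [ -2. 139. 213.]
170 229.0 259.0 [-32.  51. 163.] [ -4. 137. 208.]
171 232.0 258.0 [-33.  52. 165.] [ -2. 127. 210.]
172 232.0 257.0 [-32.  51. 165.] [ -7. 125. 210.]
173 232.0 255.0 [-32.  51. 161.] [-11. 126. 207.]
174 233.0 254.0 [-29.  51. 160.] [-15. 122. 204.]
175 234.0 253.0 [-28.  52. 158.] [-20. 119. 201.]
176 234.0 251.0 [-28.  61. 144.] [-20. 127. 191.]
177 234.0 250.0 [-28.  64. 142.] [-21. 126. 186.]
178 234.0 249.0 [-29.  71. 104.] [ 29. 127. 178.]
179 235.0 250.0 [-27.  73. 103.] [ 27. 119. 174.]
180 235.0 250.0 [-27.  82. 104.] [ 25. 121. 164.]
181 235.0 250.0 [-27.  98. 104.] [ 22. 120. 145.]
182 235.0 250.0 [-26.  98. 100.] [ 22. 119. 141.]
183 236.0 250.0 [-27.  99.  92.] [ 25. 119. 139.]
184 236.0 250.0 [-26.  99.  89.] [ 23. 123. 133.]
185 236.0 250.0 [-27.  99.  87.] [ 22. 119. 130.]
186 237.0 249.0 [-27. 100.  85.] [ 19. 116. 125.]
187 239.0 240.0 [-24. 105. 119.] [-23. 107. 120.]
```

Call:
{"op": "arm_command", "data": {
  "linear": [
    [0,0.02,0],
    [0,0.04,0],
    [0,0.06,0],
    [0,0.08,0],
    [0,0.1,0],
    [0,0.1,0],
    [0,0.1,0],
    [0,0.1,0]
  ],
  "twist": [
    [0,0,0],
    [0,0,0],
    [0,0,0],
    [0,0,0],
    [0,0,0],
    [0,0,0],
    [0,0,0],
    [0,0,0]
  ]
}}

```text
time: 6.97
ee_pos: [0.5027, 0.096, 0.0659]
tool_rot: [0.488, 0.512, -0.512, -0.488]
ft_force: [0.1, 0.2, 0.6]
finger_gap: -0.0003
```

```bash
cat >> h.py <<'E'
def tip():
    s=bot.read_state(); e=loc(s["ee_pos"]); p,d=bot.snapshot("side"); c=proj("side",s["ee_pos"]).astype(int)
    k=cloud("side",d,c[0]-12,c[0]+12,c[1]-25,c[1]+12); k=k[(abs(k[:,2]-e[0])<.02)&(abs(k[:,3]-e[1])<.02)&(k[:,4]>.069)]
    print("ee",e.round(4),"F",np.round(s["ft_force"],1),"px",c)
    for v in sorted(set(k[:,1]))[-6:]:
        r=k[k[:,1]==v]; print(v,r[:,0].min(),r[:,0].max(),(1000*r[:,2:].min(0)).round(),(1000*r[:,2:].max(0)).round())
    cv2.imwrite("pics/tip.png",cv2.resize(p[140:240,190:350,::-1],None,fx=4.5,fy=4.5,interpolation=cv2.INTER_CUBIC))
E
python3 -c "from h import *;tip()"
```

```text
ee [-0.0137  0.112   0.0659] F [0.1 0.2 0.6] px [241 197]
186.0 235.0 245.0 [-26.  98. 109.] [-10. 125. 127.]
187.0 236.0 245.0 [-27.  98. 113.] [-11. 117. 121.]
188.0 236.0 245.0 [-28.  99. 107.] [ -8. 117. 119.]
189.0 236.0 243.0 [-28.  99. 105.] [-18. 118. 116.]
190.0 237.0 242.0 [-27.  99. 103.] [-22. 115. 112.]
191.0 239.0 241.0 [-27. 105. 101.] [-20. 106. 108.]
```

View pics/tip.png

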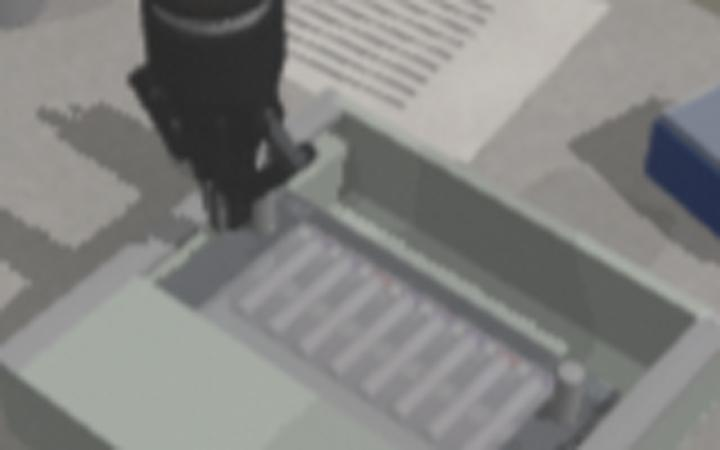

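Call:
{"op": "arm_command", "data": {
  "linear": [
    [0,0.01,0],
    [0,0.02,0],
    [0,0.03,0],
    [0,0.04,0],
    [0,0.05,0],
    [0,0.06,0],
    [0,0.067,0],
    [0,0.067,0]
  ],
  "twist": [
    [0,0,0],
    [0,0,0],
    [0,0,0],
    [0,0,0],
    [0,0,0],
    [0,0,0],
    [0,0,0],
    [0,0,0]
  ]
}}

```text
time: 7.68
ee_pos: [0.5023, 0.096, 0.0555]
tool_rot: [-0.488, -0.512, 0.512, 0.488]
ft_force: [-0.1, -1.3, -0.2]
finger_gap: -0.0001
```

```bash
python3 -c "from h import *;tip()"
```

```text
ee [-0.0141  0.112   0.0555] F [-0.1 -1.3 -0.2] px [241 200]
189.0 236.0 245.0 [-27.  99. 106.] [-10. 117. 115.]
190.0 236.0 245.0 [-28.  99. 103.] [-11. 116. 110.]
191.0 236.0 244.0 [-27.  97.  96.] [-15. 120. 111.]
192.0 236.0 243.0 [-27. 100.  96.] [-18. 117. 103.]
193.0 238.0 242.0 [-26.  99.  94.] [-21. 111. 100.]
194.0 239.0 240.0 [-26. 108.  90.] [-22. 108.  93.]
```

Call:
{"op": "arm_command", "data": {
  "linear": [
    [0,0.01,0],
    [0,0.02,0],
    [0,0.03,0],
    [0,0.04,0],
    [0,0.05,0],
    [0,0.06,0],
    [0,0.067,0],
    [0,0.067,0]
  ],
  "twist": [
    [0,0,0],
    [0,0,0],
    [0,0,0],
    [0,0,0],
    [0,0,0],
    [0,0,0],
    [0,0,0],
    [0,0,0]
  ]
}}

```text
time: 8.4
ee_pos: [0.5023, 0.096, 0.0455]
tool_rot: [-0.488, -0.512, 0.512, 0.488]
ft_force: [0.5, -0.6, 0.3]
finger_gap: -0.0003
```

Call:
{"op": "arm_command", "data": {
  "linear": [
    [0,0,-0.03],
    [0,0,-0.06],
    [0,0,-0.07],
    [0,0,-0.08],
    [0,0,-0.09],
    [0,0,-0.1],
    [0,0,-0.107],
    [0,0,-0.107]
  ],
  "twist": [
    [0,0,0],
    [0,0,0],
    [0,0,0],
    [0,0,0],
    [0,0,0],
    [0,0,0],
    [0,0,0],
    [0,0,0]
  ]
}}

```text
time: 9.07
ee_pos: [0.5188, 0.0968, 0.0458]
tool_rot: [0.488, 0.512, -0.512, -0.488]
ft_force: [1.1, -0.1, 0.4]
finger_gap: -0.0001
```

```bash
python3 -c "from h import *;tip()"
```

```text
ee [0.0025 0.112  0.0458] F [ 1.1 -0.1  0.4] px [245 199]
188.0 240.0 250.0 [-11.  98.  75.] [ 22. 119. 104.]
189.0 240.0 250.0 [-12.  98.  72.] [ 22. 119. 101.]
190.0 241.0 249.0 [-10. 100.  88.] [  6. 116.  98.]
191.0 241.0 247.0 [-10.  99.  86.] [ -4. 116.  93.]
192.0 242.0 246.0 [ -9. 101.  84.] [ -5. 113.  90.]
193.0 244.0 245.0 [ -9. 106.  81.] [ -4. 106.  84.]
```

Call:
{"op": "arm_command", "data": {
  "linear": [
    [0.02,0,-0.004],
    [0.02,0,-0.008],
    [0.02,0,-0.012],
    [0.02,0,-0.016],
    [0.02,0,-0.02],
    [0.02,0,-0.024],
    [0.02,0,-0.027],
    [0.02,0,-0.027]
  ],
  "twist": [
    [0,0,0],
    [0,0,0],
    [0,0,0],
    [0,0,0],
    [0,0,0],
    [0,0,0],
    [0,0,0],
    [0,0,0]
  ]
}}

```text
time: 9.78
ee_pos: [0.5215, 0.1002, 0.0456]
tool_rot: [-0.487, -0.511, 0.512, 0.489]
ft_force: [-3.2, 1.1, 2.6]
finger_gap: -0.0004
```

Call:
{"op": "arm_command", "data": {
  "linear": [
    [0,0,-0.004],
    [0,0,-0.008],
    [0,0,-0.012],
    [0,0,-0.016],
    [0,0,-0.02],
    [0,0,-0.024],
    [0,0,-0.027],
    [0,0,-0.027]
  ],
  "twist": [
    [0,0,0],
    [0,0,0],
    [0,0,0],
    [0,0,0],
    [0,0,0],
    [0,0,0],
    [0,0,0],
    [0,0,0]
  ]
}}

```text
time: 10.45
ee_pos: [0.5269, 0.1001, 0.0458]
tool_rot: [0.488, 0.512, -0.512, -0.488]
ft_force: [-3.6, 0.4, -0.2]
finger_gap: -0.0
```

Call:
{"op": "arm_command", "data": {
  "linear": [
    [0,0,0.1],
    [-0.1,0,0.1],
    [-0.3,0,0.1],
    [-0.5,0,0.1],
    [-0.7,0,0.1],
    [-0.77,0,0.1],
    [-0.77,0,0.1],
    [-0.77,0,0.1]
  ],
  "twist": [
    [0,0,0],
    [0,0,0],
    [0,0,0],
    [0,0,0],
    [0,0,0],
    [0,0,0],
    [0,0,0],
    [0,0,0]
  ]
}}

```text
time: 11.12
ee_pos: [0.5179, -0.016, 0.0461]
tool_rot: [0.489, 0.512, -0.511, -0.488]
ft_force: [1.1, 1.0, -0.1]
finger_gap: -0.0003
```

Call:
{"op": "arm_command", "data": {
  "linear": [
    [-0.2,0,0],
    [-0.4,0,0],
    [-0.6,0,0],
    [-0.765,0,0],
    [-0.765,0,0],
    [-0.765,0,-0.02],
    [-0.765,0,-0.03],
    [-0.765,0,-0.04]
  ],
  "twist": [
    [0,0,0],
    [0,0,0],
    [0,0,0],
    [0,0,0],
    [0,0,0],
    [0,0,0],
    [0,0,0],
    [0,0,0]
  ]
}}

```text
time: 11.78
ee_pos: [0.5294, -0.1267, 0.0456]
tool_rot: [0.486, 0.513, -0.512, -0.487]
ft_force: [-0.3, 0.2, -0.7]
finger_gap: 0.0
```

Call:
{"op": "arm_command", "data": {
  "linear": [
    [0,0,-0.01],
    [0,0,-0.02],
    [0,0,-0.03],
    [0,0,-0.04],
    [0,0,-0.05],
    [0,0,-0.06],
    [0,0,-0.07],
    [0,0,-0.07]
  ],
  "twist": [
    [0,0,0],
    [0,0,0],
    [0,0,0],
    [0,0,0],
    [0,0,0],
    [0,0,0],
    [0,0,0],
    [0,0,0]
  ]
}}

```text
time: 12.45
ee_pos: [0.5376, -0.129, 0.0455]
tool_rot: [-0.487, -0.511, 0.512, 0.489]
ft_force: [-3.1, 1.6, 1.9]
finger_gap: -0.0
```

```bash
python3 -c "from h import *;tip()"
```

```text
ee [ 0.0105 -0.1145  0.0455] F [-3.1  1.6  1.9] px [312 239]
234.0 311.0 316.0 [  -2. -127.   83.] [   2. -115.   90.]
235.0 313.0 322.0 [   0. -134.   74.] [  21. -120.   82.]
237.0 320.0 320.0 [  11. -134.   75.] [  11. -134.   75.]
240.0 317.0 317.0 [  -2. -134.   76.] [  -2. -134.   76.]
241.0 316.0 316.0 [  -5. -134.   75.] [  -5. -134.   75.]
242.0 315.0 315.0 [  -9. -133.   74.] [  -9. -133.   74.]
```

Call:
{"op": "arm_command", "data": {
  "linear": [
    [0,0,-0.005],
    [0,0,-0.01],
    [0,0,-0.015],
    [0,0,-0.02],
    [0,0,-0.025],
    [0,0,-0.03],
    [0,0,-0.03],
    [0,0,-0.03]
  ],
  "twist": [
    [0,0,0],
    [0,0,0],
    [0,0,0],
    [0,0,0],
    [0,0,0],
    [0,0,0],
    [0,0,0],
    [0,0,0]
  ]
}}

```text
time: 13.17
ee_pos: [0.544, -0.1299, 0.0458]
tool_rot: [0.489, 0.512, -0.512, -0.488]
ft_force: [-1.2, 0.8, -0.9]
finger_gap: -0.0001
```

Call:
{"op": "arm_command", "data": {
  "linear": [
    [0,0,0.08],
    [0.1,0,0.08],
    [0.3,0,0.08],
    [0.5,0,0.08],
    [0.7,0,0.08],
    [0.77,0,0.08],
    [0.77,0,0.08],
    [0.77,0,0.08]
  ],
  "twist": [
    [0,0,0],
    [0,0,0],
    [0,0,0],
    [0,0,0],
    [0,0,0],
    [0,0,0],
    [0,0,0],
    [0,0,0]
  ]
}}

```text
time: 13.83
ee_pos: [0.5273, -0.0158, 0.0463]
tool_rot: [0.489, 0.512, -0.512, -0.487]
ft_force: [-0.7, -0.9, 0.2]
finger_gap: 0.0
```

Call:
{"op": "arm_command", "data": {
  "linear": [
    [0.2,0,0],
    [0.4,0,0],
    [0.6,0,0],
    [0.765,0,0],
    [0.765,0,0],
    [0.765,0,-0.02],
    [0.765,0,-0.03],
    [0.765,0,-0.04]
  ],
  "twist": [
    [0,0,0],
    [0,0,0],
    [0,0,0],
    [0,0,0],
    [0,0,0],
    [0,0,0],
    [0,0,0],
    [0,0,0]
  ]
}}

```text
time: 14.5
ee_pos: [0.5278, 0.0965, 0.046]
tool_rot: [-0.49, -0.51, 0.511, 0.488]
ft_force: [0.5, 0.2, -1.0]
finger_gap: -0.0004
```

Call:
{"op": "arm_command", "data": {
  "linear": [
    [0,0,-0.01],
    [0,0,-0.02],
    [0,0,-0.03],
    [0,0,-0.04],
    [0,0,-0.05],
    [0,0,-0.06],
    [0,0,-0.065],
    [0,0,-0.065]
  ],
  "twist": [
    [0,0,0],
    [0,0,0],
    [0,0,0],
    [0,0,0],
    [0,0,0],
    [0,0,0],
    [0,0,0],
    [0,0,0]
  ]
}}

```text
time: 15.17
ee_pos: [0.5367, 0.1011, 0.0457]
tool_rot: [0.488, 0.512, -0.512, -0.488]
ft_force: [-1.1, -0.3, -0.7]
finger_gap: -0.0
```

Call:
{"op": "arm_command", "data": {
  "linear": [
    [0,0,0.08],
    [-0.1,0,0.08],
    [-0.3,0,0.08],
    [-0.5,0,0.08],
    [-0.7,0,0.08],
    [-0.77,0,0.08],
    [-0.77,0,0.08],
    [-0.77,0,0.08]
  ],
  "twist": [
    [0,0,0],
    [0,0,0],
    [0,0,0],
    [0,0,0],
    [0,0,0],
    [0,0,0],
    [0,0,0],
    [0,0,0]
  ]
}}

```text
time: 15.83
ee_pos: [0.5308, -0.0142, 0.0462]
tool_rot: [0.488, 0.512, -0.511, -0.488]
ft_force: [0.2, 0.3, -0.2]
finger_gap: -0.0002
```

Call:
{"op": "arm_command", "data": {
  "linear": [
    [-0.2,0,0],
    [-0.4,0,0],
    [-0.6,0,0],
    [-0.765,0,0],
    [-0.765,0,0],
    [-0.765,0,-0.02],
    [-0.765,0,-0.03],
    [-0.765,0,-0.04]
  ],
  "twist": [
    [0,0,0],
    [0,0,0],
    [0,0,0],
    [0,0,0],
    [0,0,0],
    [0,0,0],
    [0,0,0],
    [0,0,0]
  ]
}}

```text
time: 16.5
ee_pos: [0.5423, -0.1257, 0.0456]
tool_rot: [0.486, 0.514, -0.512, -0.487]
ft_force: [0.2, 0.4, -0.6]
finger_gap: -0.0
```

Call:
{"op": "arm_command", "data": {
  "linear": [
    [0,0,-0.01],
    [0,0,-0.02],
    [0,0,-0.03],
    [0,0,-0.04],
    [0,0,-0.05],
    [0,0,-0.06],
    [0,0,-0.065],
    [0,0,-0.065]
  ],
  "twist": [
    [0,0,0],
    [0,0,0],
    [0,0,0],
    [0,0,0],
    [0,0,0],
    [0,0,0],
    [0,0,0],
    [0,0,0]
  ]
}}

```text
time: 17.17
ee_pos: [0.5511, -0.1289, 0.0455]
tool_rot: [0.488, 0.512, -0.512, -0.488]
ft_force: [-1.9, 1.7, -0.0]
finger_gap: -0.0001
```

Call:
{"op": "arm_command", "data": {
  "linear": [
    [0,0,0.08],
    [0.1,0,0.08],
    [0.3,0,0.08],
    [0.5,0,0.08],
    [0.7,0,0.08],
    [0.77,0,0.08],
    [0.77,0,0.08],
    [0.77,0,0.08]
  ],
  "twist": [
    [0,0,0],
    [0,0,0],
    [0,0,0],
    [0,0,0],
    [0,0,0],
    [0,0,0],
    [0,0,0],
    [0,0,0]
  ]
}}

```text
time: 17.83
ee_pos: [0.5348, -0.0154, 0.0463]
tool_rot: [0.489, 0.512, -0.512, -0.487]
ft_force: [-0.4, -0.4, 0.8]
finger_gap: 0.0002
```

Call:
{"op": "arm_command", "data": {
  "linear": [
    [0.2,0,0],
    [0.4,0,0],
    [0.6,0,0],
    [0.765,0,0],
    [0.765,0,0],
    [0.765,0,-0.02],
    [0.765,0,-0.03],
    [0.765,0,-0.04]
  ],
  "twist": [
    [0,0,0],
    [0,0,0],
    [0,0,0],
    [0,0,0],
    [0,0,0],
    [0,0,0],
    [0,0,0],
    [0,0,0]
  ]
}}

```text
time: 18.5
ee_pos: [0.5353, 0.0968, 0.046]
tool_rot: [-0.49, -0.51, 0.511, 0.488]
ft_force: [0.2, -0.3, 0.5]
finger_gap: 0.0004
```

Call:
{"op": "arm_command", "data": {
  "linear": [
    [0,0,-0.01],
    [0,0,-0.02],
    [0,0,-0.03],
    [0,0,-0.04],
    [0,0,-0.05],
    [0,0,-0.06],
    [0,0,-0.065],
    [0,0,-0.065]
  ],
  "twist": [
    [0,0,0],
    [0,0,0],
    [0,0,0],
    [0,0,0],
    [0,0,0],
    [0,0,0],
    [0,0,0],
    [0,0,0]
  ]
}}

```text
time: 19.17
ee_pos: [0.5441, 0.1009, 0.0456]
tool_rot: [0.488, 0.512, -0.512, -0.488]
ft_force: [-1.6, -0.8, -0.3]
finger_gap: 0.0002
```

Call:
{"op": "arm_command", "data": {
  "linear": [
    [0,0,0.08],
    [-0.1,0,0.08],
    [-0.3,0,0.08],
    [-0.5,0,0.08],
    [-0.7,0,0.08],
    [-0.77,0,0.08],
    [-0.77,0,0.08],
    [-0.77,0,0.08]
  ],
  "twist": [
    [0,0,0],
    [0,0,0],
    [0,0,0],
    [0,0,0],
    [0,0,0],
    [0,0,0],
    [0,0,0],
    [0,0,0]
  ]
}}

```text
time: 19.83
ee_pos: [0.5384, -0.0138, 0.0461]
tool_rot: [0.488, 0.513, -0.511, -0.488]
ft_force: [-0.1, 1.7, 0.8]
finger_gap: 0.0001
```

Call:
{"op": "arm_command", "data": {
  "linear": [
    [-0.2,0,0],
    [-0.4,0,0],
    [-0.6,0,0],
    [-0.765,0,0],
    [-0.765,0,0],
    [-0.765,0,-0.02],
    [-0.765,0,-0.03],
    [-0.765,0,-0.04]
  ],
  "twist": [
    [0,0,0],
    [0,0,0],
    [0,0,0],
    [0,0,0],
    [0,0,0],
    [0,0,0],
    [0,0,0],
    [0,0,0]
  ]
}}

```text
time: 20.5
ee_pos: [0.5498, -0.1253, 0.0456]
tool_rot: [0.486, 0.514, -0.512, -0.487]
ft_force: [0.6, 0.9, -0.4]
finger_gap: 0.0003
```

Call:
{"op": "arm_command", "data": {
  "linear": [
    [0,0,-0.01],
    [0,0,-0.02],
    [0,0,-0.03],
    [0,0,-0.04],
    [0,0,-0.05],
    [0,0,-0.06],
    [0,0,-0.065],
    [0,0,-0.065]
  ],
  "twist": [
    [0,0,0],
    [0,0,0],
    [0,0,0],
    [0,0,0],
    [0,0,0],
    [0,0,0],
    [0,0,0],
    [0,0,0]
  ]
}}

```text
time: 21.17
ee_pos: [0.5587, -0.1288, 0.0456]
tool_rot: [0.488, 0.512, -0.512, -0.488]
ft_force: [-1.6, 2.4, -0.7]
finger_gap: 0.0001
```

Call:
{"op": "arm_command", "data": {
  "linear": [
    [0,0,0.08],
    [0.1,0,0.08],
    [0.3,0,0.08],
    [0.5,0,0.08],
    [0.7,0,0.08],
    [0.77,0,0.08],
    [0.77,0,0.08],
    [0.77,0,0.08]
  ],
  "twist": [
    [0,0,0],
    [0,0,0],
    [0,0,0],
    [0,0,0],
    [0,0,0],
    [0,0,0],
    [0,0,0],
    [0,0,0]
  ]
}}

```text
time: 21.83
ee_pos: [0.5422, -0.0151, 0.0463]
tool_rot: [0.489, 0.512, -0.512, -0.487]
ft_force: [-0.1, -0.9, 0.6]
finger_gap: 0.0001
```

Call:
{"op": "arm_command", "data": {
  "linear": [
    [0.2,0,0],
    [0.4,0,0],
    [0.6,0,0],
    [0.765,0,0],
    [0.765,0,0],
    [0.765,0,-0.02],
    [0.765,0,-0.03],
    [0.765,0,-0.04]
  ],
  "twist": [
    [0,0,0],
    [0,0,0],
    [0,0,0],
    [0,0,0],
    [0,0,0],
    [0,0,0],
    [0,0,0],
    [0,0,0]
  ]
}}

```text
time: 22.5
ee_pos: [0.5428, 0.097, 0.046]
tool_rot: [-0.49, -0.51, 0.511, 0.488]
ft_force: [0.7, 0.0, 0.6]
finger_gap: -0.0001
```

Call:
{"op": "arm_command", "data": {
  "linear": [
    [0,0,-0.01],
    [0,0,-0.02],
    [0,0,-0.03],
    [0,0,-0.04],
    [0,0,-0.05],
    [0,0,-0.06],
    [0,0,-0.065],
    [0,0,-0.065]
  ],
  "twist": [
    [0,0,0],
    [0,0,0],
    [0,0,0],
    [0,0,0],
    [0,0,0],
    [0,0,0],
    [0,0,0],
    [0,0,0]
  ]
}}

```text
time: 23.17
ee_pos: [0.5511, 0.1006, 0.0455]
tool_rot: [-0.488, -0.511, 0.512, 0.488]
ft_force: [-2.4, -2.3, -0.5]
finger_gap: -0.0003
```

Call:
{"op": "arm_command", "data": {
  "linear": [
    [0,0,0.08],
    [-0.1,0,0.08],
    [-0.3,0,0.08],
    [-0.5,0,0.08],
    [-0.7,0,0.08],
    [-0.77,0,0.08],
    [-0.77,0,0.08],
    [-0.77,0,0.08]
  ],
  "twist": [
    [0,0,0],
    [0,0,0],
    [0,0,0],
    [0,0,0],
    [0,0,0],
    [0,0,0],
    [0,0,0],
    [0,0,0]
  ]
}}

```text
time: 23.83
ee_pos: [0.5459, -0.0136, 0.0461]
tool_rot: [0.488, 0.512, -0.511, -0.488]
ft_force: [-0.5, 0.7, 0.1]
finger_gap: 0.0
```

Call:
{"op": "arm_command", "data": {
  "linear": [
    [-0.2,0,0],
    [-0.4,0,0],
    [-0.6,0,0],
    [-0.765,0,0],
    [-0.765,0,0],
    [-0.765,0,-0.02],
    [-0.765,0,-0.03],
    [-0.765,0,-0.04]
  ],
  "twist": [
    [0,0,0],
    [0,0,0],
    [0,0,0],
    [0,0,0],
    [0,0,0],
    [0,0,0],
    [0,0,0],
    [0,0,0]
  ]
}}

```text
time: 24.5
ee_pos: [0.5573, -0.1249, 0.0456]
tool_rot: [0.486, 0.514, -0.512, -0.487]
ft_force: [0.0, 0.1, 0.0]
finger_gap: 0.0001
```

Call:
{"op": "arm_command", "data": {
  "linear": [
    [0,0,-0.01],
    [0,0,-0.02],
    [0,0,-0.03],
    [0,0,-0.04],
    [0,0,-0.05],
    [0,0,-0.06],
    [0,0,-0.065],
    [0,0,-0.065]
  ],
  "twist": [
    [0,0,0],
    [0,0,0],
    [0,0,0],
    [0,0,0],
    [0,0,0],
    [0,0,0],
    [0,0,0],
    [0,0,0]
  ]
}}

```text
time: 25.17
ee_pos: [0.5662, -0.1284, 0.0456]
tool_rot: [0.488, 0.512, -0.512, -0.488]
ft_force: [-1.7, 1.2, 0.8]
finger_gap: -0.0003
```

Call:
{"op": "arm_command", "data": {
  "linear": [
    [0,0,0.08],
    [0.1,0,0.08],
    [0.3,0,0.08],
    [0.5,0,0.08],
    [0.7,0,0.08],
    [0.77,0,0.08],
    [0.77,0,0.08],
    [0.77,0,0.08]
  ],
  "twist": [
    [0,0,0],
    [0,0,0],
    [0,0,0],
    [0,0,0],
    [0,0,0],
    [0,0,0],
    [0,0,0],
    [0,0,0]
  ]
}}

```text
time: 25.83
ee_pos: [0.5497, -0.0146, 0.0463]
tool_rot: [0.489, 0.512, -0.512, -0.487]
ft_force: [-0.4, -1.8, 0.2]
finger_gap: -0.0003
```

Call:
{"op": "arm_command", "data": {
  "linear": [
    [0.2,0,0],
    [0.4,0,0],
    [0.6,0,0],
    [0.765,0,0],
    [0.765,0,0],
    [0.765,0,-0.02],
    [0.765,0,-0.03],
    [0.765,0,-0.04]
  ],
  "twist": [
    [0,0,0],
    [0,0,0],
    [0,0,0],
    [0,0,0],
    [0,0,0],
    [0,0,0],
    [0,0,0],
    [0,0,0]
  ]
}}

```text
time: 26.5
ee_pos: [0.5503, 0.0974, 0.046]
tool_rot: [-0.49, -0.51, 0.511, 0.488]
ft_force: [0.8, 0.4, -0.2]
finger_gap: -0.0003
```

Call:
{"op": "arm_command", "data": {
  "linear": [
    [0,0,-0.01],
    [0,0,-0.02],
    [0,0,-0.03],
    [0,0,-0.04],
    [0,0,-0.05],
    [0,0,-0.06],
    [0,0,-0.065],
    [0,0,-0.065]
  ],
  "twist": [
    [0,0,0],
    [0,0,0],
    [0,0,0],
    [0,0,0],
    [0,0,0],
    [0,0,0],
    [0,0,0],
    [0,0,0]
  ]
}}

```text
time: 27.17
ee_pos: [0.5591, 0.1019, 0.0456]
tool_rot: [0.488, 0.512, -0.512, -0.488]
ft_force: [-1.0, 0.2, -1.0]
finger_gap: 0.0001
```

```bash
cat >> h.py <<'E'
def posts():
    p,d=bot.snapshot("side"); c=cloud("side",d,225,345,150,245)
    for y in(.115,-.115):
        k=c[(abs(c[:,3]-y)<.014)&(c[:,4]>.085)&(c[:,4]<.112)&(c[:,2]>.01)]; print(y,len(k),(1000*np.percentile(k[:,2:],[5,50,95],axis=0)).round().tolist() if len(k) else "")
E
python3 -c "from h import *;posts()"
```

```text
Traceback (most recent call last):
  File "h.py", line 32, in posts
    p,d=bot.snapshot("side"); c=cloud("side",d,225,345,150,245)
                                ~~~~~^^^^^^^^^^^^^^^^^^^^^^^^^^
  File "h.py", line 23, in cloud
    def cloud(n,d,u0,u1,v0,v1): return np.array([[u,v,*loc(dep(n,u,v,d[v,u]))] for v in range(v0,v1) for u in range(u0,u1) if d[v,u]>0])
                                                           ~~~^^^^^^^^^^^^^^
  File "h.py", line 14, in dep
    o,d,_=ray(n,u,v); return o+d*D
          ~~~^^^^^^^
  File "h.py", line 8, in ray
    m,f,Rm,t=cam(n); d=np.array([(u-m["cx"])/f,(v-m["cy"])/f]); s=d.copy()
             ~~~^^^
  File "h.py", line 5, in cam
    m=bot.camera_model(n); f=210/np.tan(np.radians(m["fov_y"])/2)
ValueError: time passes only in moves, steps and waits
```

Call:
{"op": "arm_command", "data": {
  "linear": [
    [0,0,0.08],
    [-0.1,0,0.08],
    [-0.3,0,0.08],
    [-0.5,0,0.08],
    [-0.7,0,0.08],
    [-0.77,0,0.08],
    [-0.77,0,0.08],
    [-0.77,0,0.08]
  ],
  "twist": [
    [0,0,0],
    [0,0,0],
    [0,0,0],
    [0,0,0],
    [0,0,0],
    [0,0,0],
    [0,0,0],
    [0,0,0]
  ]
}}

```text
time: 27.88
ee_pos: [0.5533, -0.0132, 0.0462]
tool_rot: [0.488, 0.512, -0.511, -0.488]
ft_force: [0.5, 0.8, 1.5]
finger_gap: -0.0
```

Call:
{"op": "arm_command", "data": {
  "linear": [
    [-0.2,0,0],
    [-0.4,0,0],
    [-0.6,0,0],
    [-0.765,0,0],
    [-0.765,0,0],
    [-0.765,0,-0.02],
    [-0.765,0,-0.03],
    [-0.765,0,-0.04]
  ],
  "twist": [
    [0,0,0],
    [0,0,0],
    [0,0,0],
    [0,0,0],
    [0,0,0],
    [0,0,0],
    [0,0,0],
    [0,0,0]
  ]
}}

```text
time: 28.55
ee_pos: [0.5648, -0.1244, 0.0456]
tool_rot: [0.486, 0.514, -0.512, -0.487]
ft_force: [-0.4, -0.1, 0.2]
finger_gap: -0.0
```

Call:
{"op": "arm_command", "data": {
  "linear": [
    [0,0,-0.01],
    [0,0,-0.02],
    [0,0,-0.03],
    [0,0,-0.04],
    [0,0,-0.05],
    [0,0,-0.06],
    [0,0,-0.065],
    [0,0,-0.065]
  ],
  "twist": [
    [0,0,0],
    [0,0,0],
    [0,0,0],
    [0,0,0],
    [0,0,0],
    [0,0,0],
    [0,0,0],
    [0,0,0]
  ]
}}

```text
time: 29.22
ee_pos: [0.5736, -0.128, 0.0456]
tool_rot: [0.488, 0.512, -0.512, -0.488]
ft_force: [-2.2, 1.5, -0.8]
finger_gap: -0.0002
```

```bash
python3 -c "from h import *;posts()"
```

```text
Traceback (most recent call last):
  File "h.py", line 32, in posts
    p,d=bot.snapshot("side"); c=cloud("side",d,225,345,150,245)
                                ~~~~~^^^^^^^^^^^^^^^^^^^^^^^^^^
  File "h.py", line 23, in cloud
    def cloud(n,d,u0,u1,v0,v1): return np.array([[u,v,*loc(dep(n,u,v,d[v,u]))] for v in range(v0,v1) for u in range(u0,u1) if d[v,u]>0])
                                                           ~~~^^^^^^^^^^^^^^
  File "h.py", line 14, in dep
    o,d,_=ray(n,u,v); return o+d*D
          ~~~^^^^^^^
  File "h.py", line 8, in ray
    m,f,Rm,t=cam(n); d=np.array([(u-m["cx"])/f,(v-m["cy"])/f]); s=d.copy()
             ~~~^^^
  File "h.py", line 5, in cam
    m=bot.camera_model(n); f=210/np.tan(np.radians(m["fov_y"])/2)
ValueError: time passes only in moves, steps and waits
```

```bash
sed -i 's/^def cam(n)/import functools\n@functools.lru_cache\ndef cam(n)/' h.py; python3 -c "from h import *;posts()"
```

```text
0.115 48 [[53.0, 110.0, 86.0], [58.0, 115.0, 101.0], [66.0, 123.0, 106.0]]
-0.115 72 [[33.0, -128.0, 87.0], [38.0, -120.0, 99.0], [48.0, -103.0, 110.0]]
```

Call:
{"op": "arm_command", "data": {
  "linear": [
    [0,0,0.08],
    [0.1,0,0.08],
    [0.3,0,0.08],
    [0.5,0,0.08],
    [0.7,0,0.08],
    [0.77,0,0.08],
    [0.77,0,0.08],
    [0.77,0,0.08]
  ],
  "twist": [
    [0,0,0],
    [0,0,0],
    [0,0,0],
    [0,0,0],
    [0,0,0],
    [0,0,0],
    [0,0,0],
    [0,0,0]
  ]
}}

```text
time: 29.98
ee_pos: [0.5572, -0.0142, 0.0463]
tool_rot: [0.489, 0.512, -0.512, -0.487]
ft_force: [-0.5, -0.7, 0.4]
finger_gap: 0.0003
```

Call:
{"op": "arm_command", "data": {
  "linear": [
    [0.2,0,0],
    [0.4,0,0],
    [0.6,0,0],
    [0.765,0,0],
    [0.765,0,0],
    [0.765,0,-0.02],
    [0.765,0,-0.03],
    [0.765,0,-0.04]
  ],
  "twist": [
    [0,0,0],
    [0,0,0],
    [0,0,0],
    [0,0,0],
    [0,0,0],
    [0,0,0],
    [0,0,0],
    [0,0,0]
  ]
}}

```text
time: 30.65
ee_pos: [0.5578, 0.0977, 0.046]
tool_rot: [-0.49, -0.51, 0.511, 0.488]
ft_force: [-0.1, -0.9, 0.2]
finger_gap: 0.0002
```

Call:
{"op": "arm_command", "data": {
  "linear": [
    [0,0,-0.01],
    [0,0,-0.02],
    [0,0,-0.03],
    [0,0,-0.04],
    [0,0,-0.05],
    [0,0,-0.06],
    [0,0,-0.065],
    [0,0,-0.065]
  ],
  "twist": [
    [0,0,0],
    [0,0,0],
    [0,0,0],
    [0,0,0],
    [0,0,0],
    [0,0,0],
    [0,0,0],
    [0,0,0]
  ]
}}

```text
time: 31.32
ee_pos: [0.5664, 0.1017, 0.0455]
tool_rot: [-0.488, -0.512, 0.512, 0.488]
ft_force: [-2.8, -1.5, -0.6]
finger_gap: 0.0001
```

Call:
{"op": "arm_command", "data": {
  "linear": [
    [0,0,0.08],
    [-0.1,0,0.08],
    [-0.3,0,0.08],
    [-0.5,0,0.08],
    [-0.7,0,0.08],
    [-0.77,0,0.08],
    [-0.77,0,0.08],
    [-0.77,0,0.08]
  ],
  "twist": [
    [0,0,0],
    [0,0,0],
    [0,0,0],
    [0,0,0],
    [0,0,0],
    [0,0,0],
    [0,0,0],
    [0,0,0]
  ]
}}

```text
time: 31.98
ee_pos: [0.5609, -0.0128, 0.046]
tool_rot: [0.488, 0.512, -0.511, -0.488]
ft_force: [-0.1, 1.3, -0.5]
finger_gap: 0.0001
```

Call:
{"op": "arm_command", "data": {
  "linear": [
    [-0.2,0,0],
    [-0.4,0,0],
    [-0.6,0,0],
    [-0.765,0,0],
    [-0.765,0,0],
    [-0.765,0,-0.02],
    [-0.765,0,-0.03],
    [-0.765,0,-0.04]
  ],
  "twist": [
    [0,0,0],
    [0,0,0],
    [0,0,0],
    [0,0,0],
    [0,0,0],
    [0,0,0],
    [0,0,0],
    [0,0,0]
  ]
}}

```text
time: 32.65
ee_pos: [0.5724, -0.124, 0.0456]
tool_rot: [0.486, 0.514, -0.512, -0.487]
ft_force: [-0.1, 0.5, 0.1]
finger_gap: 0.0001
```

Call:
{"op": "arm_command", "data": {
  "linear": [
    [0,0,-0.01],
    [0,0,-0.02],
    [0,0,-0.03],
    [0,0,-0.04],
    [0,0,-0.05],
    [0,0,-0.06],
    [0,0,-0.065],
    [0,0,-0.065]
  ],
  "twist": [
    [0,0,0],
    [0,0,0],
    [0,0,0],
    [0,0,0],
    [0,0,0],
    [0,0,0],
    [0,0,0],
    [0,0,0]
  ]
}}

```text
time: 33.32
ee_pos: [0.5811, -0.1278, 0.0456]
tool_rot: [0.488, 0.512, -0.512, -0.488]
ft_force: [-1.6, 1.4, 0.2]
finger_gap: 0.0004
```

Call:
{"op": "arm_command", "data": {
  "linear": [
    [0,0,0.08],
    [0.1,0,0.08],
    [0.3,0,0.08],
    [0.5,0,0.08],
    [0.7,0,0.08],
    [0.77,0,0.08],
    [0.77,0,0.08],
    [0.77,0,0.08]
  ],
  "twist": [
    [0,0,0],
    [0,0,0],
    [0,0,0],
    [0,0,0],
    [0,0,0],
    [0,0,0],
    [0,0,0],
    [0,0,0]
  ]
}}

```text
time: 33.98
ee_pos: [0.5647, -0.0139, 0.0463]
tool_rot: [0.489, 0.512, -0.512, -0.487]
ft_force: [-0.7, -0.4, 0.1]
finger_gap: 0.0001
```

Call:
{"op": "arm_command", "data": {
  "linear": [
    [0.2,0,0],
    [0.4,0,0],
    [0.6,0,0],
    [0.765,0,0],
    [0.765,0,0],
    [0.765,0,-0.02],
    [0.765,0,-0.03],
    [0.765,0,-0.04]
  ],
  "twist": [
    [0,0,0],
    [0,0,0],
    [0,0,0],
    [0,0,0],
    [0,0,0],
    [0,0,0],
    [0,0,0],
    [0,0,0]
  ]
}}

```text
time: 34.65
ee_pos: [0.5653, 0.098, 0.0461]
tool_rot: [-0.49, -0.51, 0.511, 0.488]
ft_force: [-0.3, 0.0, 0.1]
finger_gap: -0.0001
```

Call:
{"op": "arm_command", "data": {
  "linear": [
    [0,0,-0.01],
    [0,0,-0.02],
    [0,0,-0.03],
    [0,0,-0.04],
    [0,0,-0.05],
    [0,0,-0.06],
    [0,0,-0.065],
    [0,0,-0.065]
  ],
  "twist": [
    [0,0,0],
    [0,0,0],
    [0,0,0],
    [0,0,0],
    [0,0,0],
    [0,0,0],
    [0,0,0],
    [0,0,0]
  ]
}}

```text
time: 35.32
ee_pos: [0.5738, 0.1019, 0.0455]
tool_rot: [-0.488, -0.511, 0.512, 0.488]
ft_force: [-2.0, -1.2, 0.5]
finger_gap: 0.0
```

Call:
{"op": "arm_command", "data": {
  "linear": [
    [0,0,0.08],
    [-0.1,0,0.08],
    [-0.3,0,0.08],
    [-0.5,0,0.08],
    [-0.7,0,0.08],
    [-0.77,0,0.08],
    [-0.77,0,0.08],
    [-0.77,0,0.08]
  ],
  "twist": [
    [0,0,0],
    [0,0,0],
    [0,0,0],
    [0,0,0],
    [0,0,0],
    [0,0,0],
    [0,0,0],
    [0,0,0]
  ]
}}

```text
time: 35.98
ee_pos: [0.5684, -0.0124, 0.0461]
tool_rot: [0.488, 0.512, -0.511, -0.488]
ft_force: [0.6, 1.3, -0.8]
finger_gap: -0.0001
```

Call:
{"op": "arm_command", "data": {
  "linear": [
    [-0.2,0,0],
    [-0.4,0,0],
    [-0.6,0,0],
    [-0.765,0,0],
    [-0.765,0,0],
    [-0.765,0,-0.02],
    [-0.765,0,-0.03],
    [-0.765,0,-0.04]
  ],
  "twist": [
    [0,0,0],
    [0,0,0],
    [0,0,0],
    [0,0,0],
    [0,0,0],
    [0,0,0],
    [0,0,0],
    [0,0,0]
  ]
}}

```text
time: 36.65
ee_pos: [0.5798, -0.1236, 0.0455]
tool_rot: [0.486, 0.514, -0.512, -0.487]
ft_force: [0.4, -0.5, 0.5]
finger_gap: 0.0002
```

Call:
{"op": "arm_command", "data": {
  "linear": [
    [0,0,-0.01],
    [0,0,-0.02],
    [0,0,-0.03],
    [0,0,-0.04],
    [0,0,-0.05],
    [0,0,-0.06],
    [0,0,-0.065],
    [0,0,-0.065]
  ],
  "twist": [
    [0,0,0],
    [0,0,0],
    [0,0,0],
    [0,0,0],
    [0,0,0],
    [0,0,0],
    [0,0,0],
    [0,0,0]
  ]
}}

```text
time: 37.32
ee_pos: [0.5887, -0.1274, 0.0456]
tool_rot: [0.488, 0.512, -0.512, -0.488]
ft_force: [-1.5, 1.2, 0.3]
finger_gap: 0.0001
```

Call:
{"op": "arm_command", "data": {
  "linear": [
    [0,0,0.08],
    [0.1,0,0.08],
    [0.3,0,0.08],
    [0.5,0,0.08],
    [0.7,0,0.08],
    [0.77,0,0.08],
    [0.77,0,0.08],
    [0.77,0,0.08]
  ],
  "twist": [
    [0,0,0],
    [0,0,0],
    [0,0,0],
    [0,0,0],
    [0,0,0],
    [0,0,0],
    [0,0,0],
    [0,0,0]
  ]
}}

```text
time: 37.98
ee_pos: [0.5722, -0.0135, 0.0463]
tool_rot: [0.489, 0.512, -0.512, -0.487]
ft_force: [0.6, -0.8, 0.5]
finger_gap: -0.0001
```

Call:
{"op": "arm_command", "data": {
  "linear": [
    [0.2,0,0],
    [0.4,0,0],
    [0.6,0,0],
    [0.765,0,0],
    [0.765,0,0],
    [0.765,0,-0.02],
    [0.765,0,-0.03],
    [0.765,0,-0.04]
  ],
  "twist": [
    [0,0,0],
    [0,0,0],
    [0,0,0],
    [0,0,0],
    [0,0,0],
    [0,0,0],
    [0,0,0],
    [0,0,0]
  ]
}}

```text
time: 38.65
ee_pos: [0.5727, 0.0983, 0.046]
tool_rot: [-0.49, -0.51, 0.511, 0.488]
ft_force: [0.2, -0.8, -0.4]
finger_gap: 0.0001
```

Call:
{"op": "arm_command", "data": {
  "linear": [
    [0,0,-0.01],
    [0,0,-0.02],
    [0,0,-0.03],
    [0,0,-0.04],
    [0,0,-0.05],
    [0,0,-0.06],
    [0,0,-0.065],
    [0,0,-0.065]
  ],
  "twist": [
    [0,0,0],
    [0,0,0],
    [0,0,0],
    [0,0,0],
    [0,0,0],
    [0,0,0],
    [0,0,0],
    [0,0,0]
  ]
}}

```text
time: 39.32
ee_pos: [0.5816, 0.1029, 0.0456]
tool_rot: [0.488, 0.512, -0.512, -0.488]
ft_force: [-1.6, -1.0, 0.2]
finger_gap: -0.0001
```

Call:
{"op": "arm_command", "data": {
  "linear": [
    [0,0,0.08],
    [-0.1,0,0.08],
    [-0.3,0,0.08],
    [-0.5,0,0.08],
    [-0.7,0,0.08],
    [-0.77,0,0.08],
    [-0.77,0,0.08],
    [-0.77,0,0.08]
  ],
  "twist": [
    [0,0,0],
    [0,0,0],
    [0,0,0],
    [0,0,0],
    [0,0,0],
    [0,0,0],
    [0,0,0],
    [0,0,0]
  ]
}}

```text
time: 39.98
ee_pos: [0.5759, -0.012, 0.0461]
tool_rot: [0.488, 0.513, -0.511, -0.488]
ft_force: [-0.5, -0.1, -0.6]
finger_gap: -0.0
```

Call:
{"op": "arm_command", "data": {
  "linear": [
    [-0.2,0,0],
    [-0.4,0,0],
    [-0.6,0,0],
    [-0.765,0,0],
    [-0.765,0,0],
    [-0.765,0,-0.02],
    [-0.765,0,-0.03],
    [-0.765,0,-0.04]
  ],
  "twist": [
    [0,0,0],
    [0,0,0],
    [0,0,0],
    [0,0,0],
    [0,0,0],
    [0,0,0],
    [0,0,0],
    [0,0,0]
  ]
}}

```text
time: 40.65
ee_pos: [0.5873, -0.1231, 0.0456]
tool_rot: [0.486, 0.514, -0.512, -0.487]
ft_force: [-0.2, 0.7, -0.4]
finger_gap: -0.0003
```

Call:
{"op": "arm_command", "data": {
  "linear": [
    [0,0,-0.01],
    [0,0,-0.02],
    [0,0,-0.03],
    [0,0,-0.04],
    [0,0,-0.05],
    [0,0,-0.055],
    [0,0,-0.06],
    [0,0,-0.06]
  ],
  "twist": [
    [0,0,0],
    [0,0,0],
    [0,0,0],
    [0,0,0],
    [0,0,0],
    [0,0,0],
    [0,0,0],
    [0,0,0]
  ]
}}

```text
time: 41.32
ee_pos: [0.5952, -0.127, 0.0455]
tool_rot: [-0.488, -0.512, 0.512, 0.488]
ft_force: [-1.4, 1.5, -0.7]
finger_gap: -0.0004
```

Call:
{"op": "arm_command", "data": {
  "linear": [
    [0,0,0.08],
    [0.1,0,0.08],
    [0.3,0,0.08],
    [0.5,0,0.08],
    [0.7,0,0.08],
    [0.77,0,0.08],
    [0.77,0,0.08],
    [0.77,0,0.08]
  ],
  "twist": [
    [0,0,0],
    [0,0,0],
    [0,0,0],
    [0,0,0],
    [0,0,0],
    [0,0,0],
    [0,0,0],
    [0,0,0]
  ]
}}

```text
time: 41.98
ee_pos: [0.5789, -0.0132, 0.0463]
tool_rot: [0.489, 0.512, -0.512, -0.487]
ft_force: [-0.6, -0.3, 0.3]
finger_gap: -0.0002
```

Call:
{"op": "arm_command", "data": {
  "linear": [
    [0.2,0,0],
    [0.4,0,0],
    [0.6,0,0],
    [0.765,0,0],
    [0.765,0,0],
    [0.765,0,-0.02],
    [0.765,0,-0.03],
    [0.765,0,-0.04]
  ],
  "twist": [
    [0,0,0],
    [0,0,0],
    [0,0,0],
    [0,0,0],
    [0,0,0],
    [0,0,0],
    [0,0,0],
    [0,0,0]
  ]
}}

```text
time: 42.65
ee_pos: [0.5795, 0.0985, 0.046]
tool_rot: [-0.49, -0.51, 0.511, 0.488]
ft_force: [-0.7, 0.0, 0.1]
finger_gap: 0.0
```

Call:
{"op": "arm_command", "data": {
  "linear": [
    [0,0,-0.01],
    [0,0,-0.02],
    [0,0,-0.03],
    [0,0,-0.04],
    [0,0,-0.05],
    [0,0,-0.055],
    [0,0,-0.06],
    [0,0,-0.06]
  ],
  "twist": [
    [0,0,0],
    [0,0,0],
    [0,0,0],
    [0,0,0],
    [0,0,0],
    [0,0,0],
    [0,0,0],
    [0,0,0]
  ]
}}

```text
time: 43.32
ee_pos: [0.5868, 0.1022, 0.0455]
tool_rot: [-0.488, -0.511, 0.512, 0.488]
ft_force: [-1.7, -1.9, -0.0]
finger_gap: -0.0002
```

Call:
{"op": "arm_command", "data": {
  "linear": [
    [0,0,0.08],
    [-0.1,0,0.08],
    [-0.3,0,0.08],
    [-0.5,0,0.08],
    [-0.7,0,0.08],
    [-0.77,0,0.08],
    [-0.77,0,0.08],
    [-0.77,0,0.08]
  ],
  "twist": [
    [0,0,0],
    [0,0,0],
    [0,0,0],
    [0,0,0],
    [0,0,0],
    [0,0,0],
    [0,0,0],
    [0,0,0]
  ]
}}

```text
time: 43.98
ee_pos: [0.5817, -0.0119, 0.046]
tool_rot: [0.488, 0.512, -0.511, -0.488]
ft_force: [0.3, 0.3, 0.8]
finger_gap: -0.0002
```

Call:
{"op": "arm_command", "data": {
  "linear": [
    [-0.2,0,0],
    [-0.4,0,0],
    [-0.6,0,0],
    [-0.765,0,0],
    [-0.765,0,0],
    [-0.765,0,-0.02],
    [-0.765,0,-0.03],
    [-0.765,0,-0.04]
  ],
  "twist": [
    [0,0,0],
    [0,0,0],
    [0,0,0],
    [0,0,0],
    [0,0,0],
    [0,0,0],
    [0,0,0],
    [0,0,0]
  ]
}}

```text
time: 44.65
ee_pos: [0.5933, -0.1229, 0.0455]
tool_rot: [0.486, 0.514, -0.512, -0.487]
ft_force: [-0.1, 0.3, 0.3]
finger_gap: 0.0
```

Call:
{"op": "arm_command", "data": {
  "linear": [
    [0,0,-0.01],
    [0,0,-0.02],
    [0,0,-0.03],
    [0,0,-0.038],
    [0,0,-0.045],
    [0,0,-0.05],
    [0,0,-0.055],
    [0,0,-0.06]
  ],
  "twist": [
    [0,0,0],
    [0,0,0],
    [0,0,0],
    [0,0,0],
    [0,0,0],
    [0,0,0],
    [0,0,0],
    [0,0,0]
  ]
}}

```text
time: 45.32
ee_pos: [0.601, -0.1265, 0.0455]
tool_rot: [-0.488, -0.512, 0.512, 0.488]
ft_force: [-2.6, 1.4, 0.4]
finger_gap: 0.0004
```

```bash
python3 -c "from h import *;tip();posts()" | egrep -v '^[0-9]{3}'
```

```text
ee [ 0.074  -0.115   0.0455] F [-2.6  1.4  0.4] px [326 225]
0.115 40 [[81.0, 110.0, 88.0], [85.0, 115.0, 102.0], [94.0, 122.0, 107.0]]
-0.115 77 [[61.0, -128.0, 87.0], [64.0, -118.0, 100.0], [75.0, -103.0, 110.0]]
```

Call:
{"op": "arm_command", "data": {
  "linear": [
    [0,0,-0.003],
    [0,0,-0.006],
    [0,0,-0.009],
    [0,0,-0.012],
    [0,0,-0.015],
    [0,0,-0.018],
    [0,0,-0.02],
    [0,0,-0.02]
  ],
  "twist": [
    [0,0,0],
    [0,0,0],
    [0,0,0],
    [0,0,0],
    [0,0,0],
    [0,0,0],
    [0,0,0],
    [0,0,0]
  ]
}}

```text
time: 46.08
ee_pos: [0.602, -0.1269, 0.0456]
tool_rot: [-0.487, -0.511, 0.512, 0.489]
ft_force: [-6.5, 1.4, 2.4]
finger_gap: 0.0003
```

Call:
{"op": "arm_command", "data": {
  "linear": [
    [0,0,0.08],
    [0.1,0,0.08],
    [0.3,0,0.08],
    [0.5,0,0.08],
    [0.7,0,0.08],
    [0.77,0,0.08],
    [0.77,0,0.08],
    [0.77,0,0.08]
  ],
  "twist": [
    [0,0,0],
    [0,0,0],
    [0,0,0],
    [0,0,0],
    [0,0,0],
    [0,0,0],
    [0,0,0],
    [0,0,0]
  ]
}}

```text
time: 46.75
ee_pos: [0.5881, -0.0125, 0.0464]
tool_rot: [0.489, 0.512, -0.512, -0.487]
ft_force: [-0.2, -0.6, 0.4]
finger_gap: -0.0001
```

Call:
{"op": "arm_command", "data": {
  "linear": [
    [0.2,0,0],
    [0.4,0,0],
    [0.6,0,0],
    [0.765,0,0],
    [0.765,0,0],
    [0.765,0,-0.01],
    [0.765,0,-0.02],
    [0.765,0,-0.03]
  ],
  "twist": [
    [0,0,0],
    [0,0,0],
    [0,0,0],
    [0,0,0],
    [0,0,0],
    [0,0,0],
    [0,0,0],
    [0,0,0]
  ]
}}

```text
time: 47.42
ee_pos: [0.5869, 0.0989, 0.0461]
tool_rot: [-0.49, -0.51, 0.511, 0.488]
ft_force: [0.9, -0.9, -0.1]
finger_gap: -0.0002
```

Call:
{"op": "arm_command", "data": {
  "linear": [
    [0,0,-0.01],
    [0,0,-0.018],
    [0,0,-0.026],
    [0,0,-0.034],
    [0,0,-0.042],
    [0,0,-0.05],
    [0,0,-0.056],
    [0,0,-0.056]
  ],
  "twist": [
    [0,0,0],
    [0,0,0],
    [0,0,0],
    [0,0,0],
    [0,0,0],
    [0,0,0],
    [0,0,0],
    [0,0,0]
  ]
}}

```text
time: 48.08
ee_pos: [0.5895, 0.1014, 0.0453]
tool_rot: [-0.486, -0.508, 0.514, 0.49]
ft_force: [-10.1, -4.3, 6.2]
finger_gap: -0.0003
```

Call:
{"op": "arm_command", "data": {
  "linear": [
    [0,0,-0.004],
    [0,0,-0.008],
    [0,0,-0.012],
    [0,0,-0.016],
    [0,0,-0.018],
    [0,0,-0.018],
    [0,0,-0.018],
    [0,0,-0.018]
  ],
  "twist": [
    [0,0,0],
    [0,0,0],
    [0,0,0],
    [0,0,0],
    [0,0,0],
    [0,0,0],
    [0,0,0],
    [0,0,0]
  ]
}}

```text
time: 48.75
ee_pos: [0.5894, 0.1014, 0.0452]
tool_rot: [-0.485, -0.507, 0.516, 0.492]
ft_force: [-15.8, -4.4, 12.1]
finger_gap: 0.0
```

```bash
python3 - <<'E'
from h import *
tip(); posts()
p=cv2.imread("pics/tip.png"); cv2.imwrite("pics/tip2.png",cv2.convertScaleAbs(p,alpha=1.5))
E
```

```text
ee [0.0731 0.1133 0.0452] F [-15.8  -4.4  12.1] px [261 185]
174.0 257.0 266.0 [ 60. 101.  96.] [ 77. 119. 103.]
175.0 257.0 266.0 [ 61. 101.  88.] [ 78. 122. 100.]
176.0 257.0 266.0 [61. 99. 72.] [ 89. 122.  97.]
177.0 258.0 265.0 [ 61. 101.  71.] [ 85. 116.  93.]
178.0 259.0 263.0 [ 62. 104.  82.] [ 68. 114.  86.]
179.0 261.0 261.0 [ 62. 106.  84.] [ 62. 106.  84.]
0.115 57 [[61.0, 101.0, 87.0], [64.0, 109.0, 98.0], [74.0, 123.0, 111.0]]
-0.115 55 [[83.0, -119.0, 86.0], [88.0, -113.0, 101.0], [98.0, -106.0, 106.0]]
```

View pics/tip2.png

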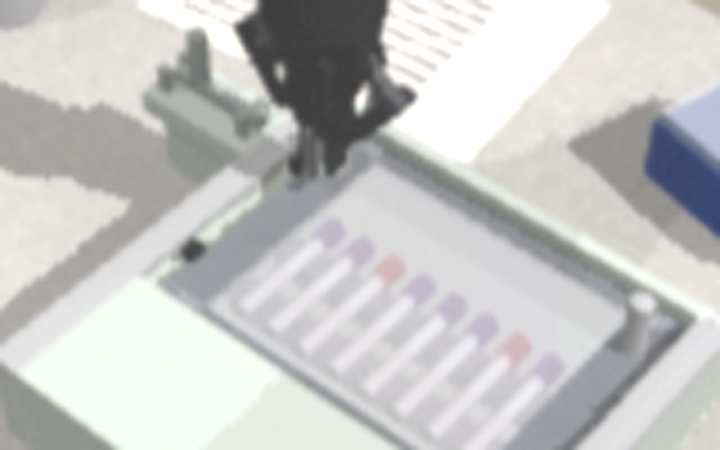

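Call:
{"op": "arm_command", "data": {
  "linear": [
    [0,0,0.05],
    [0,0,0.1],
    [0,-0.1,0.1],
    [0,-0.25,0.1],
    [0,-0.4,0.1],
    [0,-0.5,0.1],
    [0,-0.5,0.1],
    [0,-0.5,0.1]
  ],
  "twist": [
    [0,0,0],
    [0,0,0],
    [0,0,0],
    [0,0,0],
    [0,0,0],
    [0,0,0],
    [0,0,0],
    [0,0,0]
  ]
}}

```text
time: 49.52
ee_pos: [0.5833, 0.1037, 0.1219]
tool_rot: [0.489, 0.513, -0.511, -0.487]
ft_force: [0.1, -0.7, -0.2]
finger_gap: 0.0001
```

Call:
{"op": "arm_command", "data": {
  "linear": [
    [0.2,0,0],
    [0.4,0,0],
    [0.6,0,0],
    [0.75,0,0],
    [0.847,0,-0.03],
    [0.847,0,-0.06],
    [0.847,0,-0.06],
    [0.847,0,-0.06]
  ],
  "twist": [
    [0,0,0],
    [0,0,0],
    [0,0,0],
    [0,0,0],
    [0,0,0],
    [0,0,0],
    [0,0,0],
    [0,0,0]
  ]
}}

```text
time: 50.18
ee_pos: [0.585, 0.2276, 0.1198]
tool_rot: [-0.489, -0.51, 0.512, 0.488]
ft_force: [0.4, -1.1, -0.5]
finger_gap: 0.0002
```

```bash
python3 - <<'E'
from h import *
tip()
p,d=bot.snapshot("side"); c=cloud("side",d,215,260,140,185)
k=c[(c[:,4]>.1)&(c[:,4]<.135)&(c[:,3]>.2)&(c[:,3]<.235)]; print(len(k),(1000*np.percentile(k[:,2:],[5,50,95],axis=0)).round())
print("bottle",onz("top",155,178,.17))
E
```

```text
ee [0.0747 0.2395 0.1198] F [ 0.4 -1.1 -0.5] px [229 146]
152.0 230.0 232.0 [ 68. 222.  91.] [ 83. 243. 113.]
153.0 230.0 232.0 [ 67. 221.  89.] [ 82. 242. 111.]
154.0 225.0 232.0 [ 61. 223.  88.] [ 77. 246. 104.]
155.0 225.0 233.0 [ 61. 221.  88.] [ 73. 247. 102.]
156.0 225.0 232.0 [ 61. 223.  76.] [ 76. 250.  98.]
157.0 225.0 239.0 [ 61. 221.  74.] [ 94. 248.  92.]
46 [[ 68. 214. 103.]
 [ 71. 219. 119.]
 [ 78. 226. 130.]]
bottle [0.60763161 0.4340399  0.17      ]
```

View pics/tip.png

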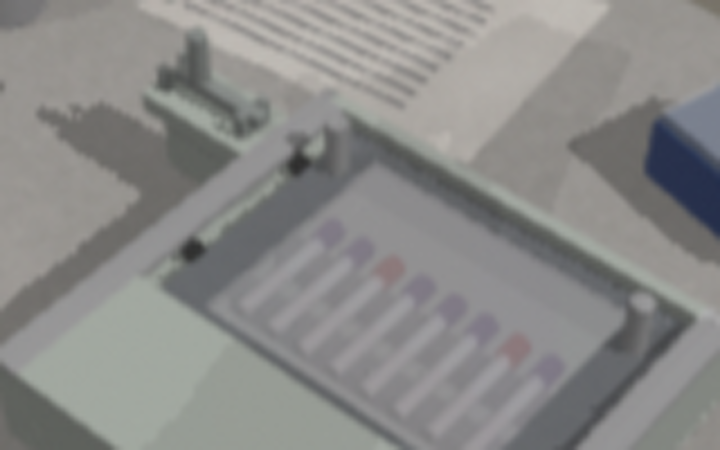

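Call:
{"op": "arm_command", "data": {
  "linear": [
    [0.07,0,-0.01],
    [0.07,0.07,-0.01],
    [0.07,0.15,-0.01],
    [0.07,0.22,-0.01],
    [0.07,0.29,-0.01],
    [0.07,0.34,-0.01],
    [0.07,0.37,-0.01],
    [0.07,0.37,-0.01]
  ],
  "twist": [
    [0,0,0],
    [0,0,0],
    [0,0,0],
    [0,0,0],
    [0,0,0],
    [0,0,0],
    [0,0,0],
    [0,0,0]
  ]
}}

```text
time: 50.95
ee_pos: [0.5847, 0.2401, 0.0634]
tool_rot: [-0.488, -0.511, 0.513, 0.488]
ft_force: [-0.4, 0.1, 0.2]
finger_gap: 0.0003
```

```bash
python3 - <<'E'
from h import *
s=bot.read_state(); print(loc(s["ee_pos"]))
p,d=bot.snapshot("side"); cv2.imwrite("pics/b.png",cv2.resize(cv2.convertScaleAbs(p[120:190,195:290,::-1],alpha=1.5),None,fx=6,fy=6,interpolation=cv2.INTER_CUBIC))
E
```

```text
[0.0749623  0.25204376 0.06342699]
```

View pics/b.png

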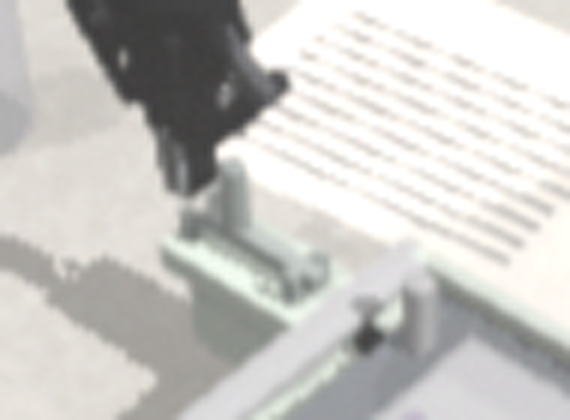

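Call:
{"op": "arm_command", "data": {
  "linear": [
    [-0.04,0,0],
    [-0.07,0,0],
    [-0.09,0,0],
    [-0.11,0,0],
    [-0.13,0,0],
    [-0.15,0,0],
    [-0.17,0,0],
    [-0.19,0,0]
  ],
  "twist": [
    [0,0,0],
    [0,0,0],
    [0,0,0],
    [0,0,0],
    [0,0,0],
    [0,0,0],
    [0,0,0],
    [0,0,0]
  ]
}}

```text
time: 51.67
ee_pos: [0.5876, 0.2123, 0.0658]
tool_rot: [0.488, 0.512, -0.511, -0.488]
ft_force: [0.9, 1.3, 0.5]
finger_gap: -0.0001
```

Call:
{"op": "arm_command", "data": {
  "linear": [
    [-0.02,0,0],
    [-0.04,0,0],
    [-0.06,0,0],
    [-0.08,0,0],
    [-0.1,0,0],
    [-0.12,0,0],
    [-0.14,0,0],
    [-0.14,0,0]
  ],
  "twist": [
    [0,0,0],
    [0,0,0],
    [0,0,0],
    [0,0,0],
    [0,0,0],
    [0,0,0],
    [0,0,0],
    [0,0,0]
  ]
}}

```text
time: 52.33
ee_pos: [0.5882, 0.1899, 0.0653]
tool_rot: [-0.489, -0.511, 0.512, 0.488]
ft_force: [-0.2, 0.5, 0.1]
finger_gap: 0.0005
```

Call:
{"op": "arm_command", "data": {
  "linear": [
    [-0.02,0,0],
    [-0.04,0,0],
    [-0.06,0,0],
    [-0.08,0,0],
    [-0.09,0,0],
    [-0.1,0,0],
    [-0.11,0,0],
    [-0.11,0,0]
  ],
  "twist": [
    [0,0,0],
    [0,0,0],
    [0,0,0],
    [0,0,0],
    [0,0,0],
    [0,0,0],
    [0,0,0],
    [0,0,0]
  ]
}}

```text
time: 53.0
ee_pos: [0.5887, 0.1753, 0.0652]
tool_rot: [0.488, 0.512, -0.512, -0.488]
ft_force: [0.4, 2.4, -0.7]
finger_gap: -0.0001
```

Call:
{"op": "arm_command", "data": {
  "linear": [
    [-0.005,0,0],
    [-0.01,0,0],
    [-0.015,0,0],
    [-0.02,0,0],
    [-0.025,0,0],
    [-0.03,0,0],
    [-0.03,0,0],
    [-0.03,0,0]
  ],
  "twist": [
    [0,0,0],
    [0,0,0],
    [0,0,0],
    [0,0,0],
    [0,0,0],
    [0,0,0],
    [0,0,0],
    [0,0,0]
  ]
}}

```text
time: 53.67
ee_pos: [0.5887, 0.1754, 0.0653]
tool_rot: [0.486, 0.514, -0.511, -0.488]
ft_force: [0.5, 8.8, -1.4]
finger_gap: -0.0001
```

Call:
{"op": "arm_command", "data": {
  "linear": [
    [-0.005,0,0],
    [-0.01,0,0],
    [-0.015,0,0],
    [-0.015,0,0],
    [-0.015,0,0],
    [-0.015,0,0],
    [-0.015,0,0],
    [-0.015,0,0]
  ],
  "twist": [
    [0,0,0],
    [0,0,0],
    [0,0,0],
    [0,0,0],
    [0,0,0],
    [0,0,0],
    [0,0,0],
    [0,0,0]
  ]
}}

```text
time: 54.33
ee_pos: [0.5887, 0.1754, 0.0654]
tool_rot: [0.485, 0.515, -0.511, -0.489]
ft_force: [0.3, 9.8, -1.2]
finger_gap: -0.0001
```

Call:
{"op": "arm_command", "data": {
  "linear": [
    [0.04,0,0],
    [0.09,0,0],
    [0.09,0,0],
    [0.09,-0.1,0],
    [0.09,-0.3,0],
    [0.09,-0.5,0],
    [0.09,-0.7,0],
    [0.09,-0.9,0]
  ],
  "twist": [
    [0,0,0],
    [0,0,0],
    [0,0,0],
    [0,0,0],
    [0,0,0],
    [0,0,0],
    [0,0,0],
    [0,0,0]
  ]
}}

```text
time: 55.0
ee_pos: [0.5885, 0.1791, 0.2016]
tool_rot: [-0.489, -0.51, 0.512, 0.488]
ft_force: [0.9, -0.3, 0.2]
finger_gap: 0.0001
```

Call:
{"op": "arm_command", "data": {
  "linear": [
    [0.2,0,0.2],
    [0.4,0,0.4],
    [0.5,0,0.6],
    [0.5,0,0.8],
    [0.5,0,0.9],
    [0.5,0,0.9],
    [0.5,0,0.9],
    [0.5,0,0.9]
  ],
  "twist": [
    [0,0,0],
    [0,0,0],
    [0,0,0],
    [0,0,0],
    [0,0,0],
    [0,0,0],
    [0,0,0],
    [0,0,0]
  ]
}}

```text
time: 55.67
ee_pos: [0.4518, 0.2487, 0.2005]
tool_rot: [0.489, 0.511, -0.511, -0.488]
ft_force: [1.1, 0.8, 0.6]
finger_gap: 0.0004
```

```bash
python3 - <<'E'
from h import *
p,d=bot.snapshot("side"); posts(); c=cloud("side",d,215,275,130,195)
k=c[(c[:,4]>.112)&(c[:,4]<.135)&(c[:,3]>.13)&(c[:,3]<.25)&(c[:,2]>.05)]; print("knob",len(k),(1000*np.percentile(k[:,2:],[5,50,95],axis=0)).round().tolist())
a=p[130:240,205:345,::-1]; b=bot.snapshot("top")[0][160:230,220:360,::-1]
f=lambda a,h:cv2.resize(cv2.convertScaleAbs(a,alpha=1.5),(700,h),interpolation=cv2.INTER_CUBIC)
cv2.imwrite("pics/fin.png",cv2.resize(np.vstack([f(a,550),f(b,350)]),None,fx=.66,fy=.66))
E
```

```text
0.115 74 [[69.0, 110.0, 86.0], [84.0, 116.0, 92.0], [95.0, 125.0, 107.0]]
-0.115 51 [[85.0, -119.0, 89.0], [88.0, -113.0, 101.0], [96.0, -106.0, 107.0]]
knob 31 [[68.0, 160.0, 114.0], [73.0, 164.0, 125.0], [79.0, 170.0, 131.0]]
```

View pics/fin.png

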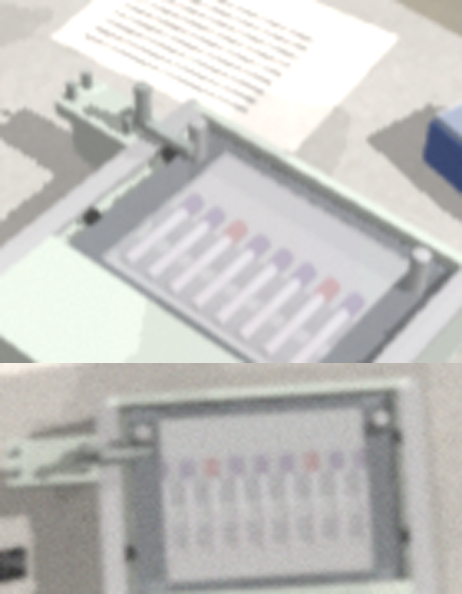

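```bash
python3 -c "from h import *;print(bot.read_state()['time'],bot.finish_job())"
```

```text
the job is handed in; nothing more can be done
55.8167 None
```

The cooler is closed and bolted, and I handed the job in at 55.8 s. I slid the cover home by pushing its left and right posts in turn, 4 to 10 mm at a time, and it never jammed. Then I pushed the bolt in to its stop.

**Last checks**
- **Cover:** the left side would not move further at about 16 N. The right side stopped at about 6.5 N, and I did not push it harder. In the depth image both posts stand level with each other, at their home points to within about 2 mm.
- **Bolt:** the knob moved 55 mm (219 to 164 mm left of the cooler's middle) and would not move further at about 10 N. The last picture shows the bar lying behind the left post.
- **Arm and bystanders:** the arm is raised clear and touches nothing. I kept clear of the rack, bottle and tub, but did not measure their positions again at the end.

**What disagreed**
- **Fingertip height:** the real fingertips were about 36 mm higher than the reported TCP. My first approach therefore passed over the left post without touching it, and I corrected the height from the depth image.
- **Stop positions:** the left and right stops read about 2 mm apart in my estimated cooler frame. They were also 2 to 4 mm beyond where I expected them. I put that down to a small error in my estimate of the cooler's pose.

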